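Stow the tea canisters under the hold-down clamp

TASK

Before the camper van drives off, stow the tea canisters that stand loose on the shelf: swing the rack's hold-down arm aside by its peg, stand each canister upright in a compartment of its own, right down on its floor, and only then swing the arm back over the row against its stop. Turn the knob clockwise until the pad just touches the canisters, then give it half a turn more so that nothing rattles; do not go much beyond that. Leave the other crockery where it stands.

Things in the scene. Friction and masses are not known exactly. Their poses are not given: they have to be found in the camera images.
- rack: Fixed wooden rack: four open square compartments in a row along its own x axis. Origin on the shelf under the row's middle, +x towards the pivot post, z up. Compartments 42 x 42 mm inside, centres at x = -69, -23, 23, 69 mm, floor 8 mm and wall tops 50 mm above the shelf. Walls 54 mm wide overall, base board 70 mm, x = -112 to 188 mm. Steel pivot post, 22 mm diameter, at x = 155 mm carries the hold-down arm.
- cell0 (a point): Centre of the floor of compartment 0 (the one farthest from the pivot post).
- cell1 (a point): Centre of the floor of compartment 1 (a middle one).
- cell2 (a point): Centre of the floor of compartment 2 (a middle one).
- cell3 (a point): Centre of the floor of compartment 3 (next to the pivot post).
- pivot (a point): Point on the vertical pivot axis of the hold-down arm, at the arm's mid height (142 mm above the shelf).
- bar (a joint): Hold-down arm: aluminium bar 26 mm wide, 14 mm thick, underside 135 mm above the shelf, reaching 268 mm from its vertical pivot. 0 = straight over the row, against its stop; grows as it swings towards the rack's -y side (anticlockwise seen from above); 1.15 rad = fully aside, against the other stop. 1.2 N at the peg moves it; it stays where left.
- peg (a point): Centre of the top of the upright black peg near the arm's free end, by which the arm is swung: 18 mm diameter, standing 46 mm above the arm (top 195 mm above the shelf), 255 mm from the pivot axis and 100 mm from the knob's axis.
- knob (a joint): Black round clamp knob on the arm, 155 mm from the pivot axis (over the row's middle when the arm is at 0). 40 mm diameter, 30 mm tall, white radial mark on top. In rad, grows when turned clockwise seen from above. Turns several turns with light friction (0.06 N m), keeps its height, and drives the pad down 12 mm per clockwise turn (up when turned back).
- knob_top (a point): Centre of the knob's top face, 181 mm above the shelf, turns with the knob (its x axis turns with it).
- pad_face (a point): Middle of the underside of the hold-down pad: a rubber-faced bar 176 x 34 x 10 mm under the arm and parallel to it, centred below the knob, long enough to cover all four compartments.
- pad (a joint): How far the pad has been pushed up against its two springs, in m: 0 while it hangs free; from the moment it touches the canisters it grows by 12 mm per further clockwise turn of the knob (6 mm = half a turn past touching). Springs 1.2 N/mm, bottomed at 14 mm.
- canister0: Closed steel tea canister, plain upright cylinder, 36 mm diameter, 75 mm tall, 0.1 to 0.21 kg, weighted low so that it stands firmly. Origin at the centre of its underside, z up its axis. May be absent (None).
- canister1: Closed steel tea canister, plain upright cylinder, 36 mm diameter, 75 mm tall, 0.1 to 0.21 kg, weighted low so that it stands firmly. Origin at the centre of its underside, z up its axis. May be absent (None).
- canister2: Closed steel tea canister, plain upright cylinder, 36 mm diameter, 75 mm tall, 0.1 to 0.21 kg, weighted low so that it stands firmly. Origin at the centre of its underside, z up its axis. May be absent (None).
- canister3: Closed steel tea canister, plain upright cylinder, 36 mm diameter, 75 mm tall, 0.1 to 0.21 kg, weighted low so that it stands firmly. Origin at the centre of its underside, z up its axis. May be absent (None).
- cup_a: Glass tea cup, 68 mm across the rim, 65 mm tall, origin under its centre. Standing among the canisters. Leave alone.
- cup_b: The same kind of glass tea cup, on the right. Leave alone.
- saucer: Steel saucer lying flat, 124 mm across, 14 mm high, origin under its centre. Leave alone.
- teapot: Green ceramic teapot, body 120 mm across, 123 mm tall, spout reaching 105 mm along its +x, handle 98 mm along -x. Leave alone.
- milk_pan: Small stainless milk pan, 124 mm across, 70 mm tall, its handle reaching 207 mm along its -x. Leave alone.
- caddy: Blue plastic caddy with a flip-top flap, 94 x 114 mm, 147 mm tall. Leave alone.
Mind the look-alikes: they are no part of the job. What is shaped like the canister1 but green or purple is not meant. Leave any green look-alike of the canister3 alone.

How it is judged:
On the way, in this order (a step that is already met when the one before it is completed fails the run):
1. every canister stands upright in a compartment, the arm well aside ((horizontal distance between canister0 and cell0 below 0.008 m or horizontal distance between canister0 and cell1 below 0.008 m or horizontal distance between canister0 and cell2 below 0.008 m or horizontal distance between canister0 and cell3 below 0.008 m) and height (world z) of each of canister0, canister1, canister2, canister3 below 0.014 m and angle between each of canister0, canister1, canister2, canister3's own z axis and vertical below 0.1 rad and (horizontal distance between canister1 and cell0 below 0.008 m or horizontal distance between canister1 and cell1 below 0.008 m or horizontal distance between canister1 and cell2 below 0.008 m or horizontal distance between canister1 and cell3 below 0.008 m) and (horizontal distance between canister2 and cell0 below 0.008 m or horizontal distance between canister2 and cell1 below 0.008 m or horizontal distance between canister2 and cell2 below 0.008 m or horizontal distance between canister2 and cell3 below 0.008 m) and (horizontal distance between canister3 and cell0 below 0.008 m or horizontal distance between canister3 and cell1 below 0.008 m or horizontal distance between canister3 and cell2 below 0.008 m or horizontal distance between canister3 and cell3 below 0.008 m) and value of joint bar above 0.2 rad), for 0.3 s.
2. the arm is back over the row, against its stop, pad not yet pressing ((horizontal distance between canister0 and cell0 below 0.008 m or horizontal distance between canister0 and cell1 below 0.008 m or horizontal distance between canister0 and cell2 below 0.008 m or horizontal distance between canister0 and cell3 below 0.008 m) and height (world z) of each of canister0, canister1, canister2, canister3 below 0.014 m and angle between each of canister0, canister1, canister2, canister3's own z axis and vertical below 0.1 rad and (horizontal distance between canister1 and cell0 below 0.008 m or horizontal distance between canister1 and cell1 below 0.008 m or horizontal distance between canister1 and cell2 below 0.008 m or horizontal distance between canister1 and cell3 below 0.008 m) and (horizontal distance between canister2 and cell0 below 0.008 m or horizontal distance between canister2 and cell1 below 0.008 m or horizontal distance between canister2 and cell2 below 0.008 m or horizontal distance between canister2 and cell3 below 0.008 m) and (horizontal distance between canister3 and cell0 below 0.008 m or horizontal distance between canister3 and cell1 below 0.008 m or horizontal distance between canister3 and cell2 below 0.008 m or horizontal distance between canister3 and cell3 below 0.008 m) and value of joint bar below 0.06 rad and value of joint pad below 0.0015 m), for 0.3 s.
3. the knob has brought the pad down onto the canisters (value of joint bar below 0.06 rad and value of joint pad above 0.0015 m), for 0.1 s.
At the end, for the whole second after the job is handed in: Every canister present stands upright (within 0.1 rad) on the floor of a compartment (axis within 8 mm of its centre), at rest; the arm is within 0.06 rad of its stop over the row; the pad is pressed 4 to 8 mm into its springs, that is a third to two thirds of a turn past touching ((horizontal distance between canister0 and cell0 below 0.008 m or horizontal distance between canister0 and cell1 below 0.008 m or horizontal distance between canister0 and cell2 below 0.008 m or horizontal distance between canister0 and cell3 below 0.008 m) and height (world z) of each of canister0, canister1, canister2, canister3 below 0.014 m and angle between each of canister0, canister1, canister2, canister3's own z axis and vertical below 0.1 rad and (horizontal distance between canister1 and cell0 below 0.008 m or horizontal distance between canister1 and cell1 below 0.008 m or horizontal distance between canister1 and cell2 below 0.008 m or horizontal distance between canister1 and cell3 below 0.008 m) and (horizontal distance between canister2 and cell0 below 0.008 m or horizontal distance between canister2 and cell1 below 0.008 m or horizontal distance between canister2 and cell2 below 0.008 m or horizontal distance between canister2 and cell3 below 0.008 m) and (horizontal distance between canister3 and cell0 below 0.008 m or horizontal distance between canister3 and cell1 below 0.008 m or horizontal distance between canister3 and cell2 below 0.008 m or horizontal distance between canister3 and cell3 below 0.008 m) and value of joint bar below 0.06 rad and value of joint pad between 0.004 and 0.008 m and linear speed of each of canister0, canister1, canister2, canister3 below 0.03 m/s).
It fails at once if the clamp is overtightened (pad pushed up more than 9.5 mm, nearly 0.8 turn past touching) (value of joint pad above 0.0095 m).
It fails at once if other crockery is pushed more than 40 mm or tipped (distance of any of cup_a, cup_b, saucer, teapot, milk_pan, caddy from where it was at the start of the episode above 0.04 m or angle between any of cup_a, cup_b, saucer, teapot, milk_pan, caddy's own z axis and vertical above 0.5 rad).
Of canister0, canister1, canister2, canister3 only 2 to 4 are there at a start; the rules pass over those that are not, and their reading is None.
At some moment in a run one of canister0, canister1, canister2, canister3 may be knocked a few centimetres aside while the robot is not near it.
It also fails if it takes over 210 s, if anything falls off the work surface, if the arm or the gripper's body presses on something with over 40 N, if the wrist force passes 120 N, or if a joint passes its speed limit or range.

ROBOT

A 6-joint arm with a two-finger parallel gripper is mounted at the origin on the work surface. World frame = base frame: x ahead of the robot, y to its left, z up, the work surface at z = 0. Lengths are in m, angles in rad, forces in N, time in s.
With the tool pointing down it reaches from about 0.425 to 0.95 m from the base axis. Payload 3.5 kg.
Tool frame: the origin (TCP) lies at the very end of the fingers, on their centre line; the grasp point (between the pads) lies 19 mm behind it (ctrl.grip_point_offset is the distance from the TCP to the grasp point, in m); z points along the fingers, y is the line along which they close (so a half turn about z gives the same grasp; the last joint's range is limited). The gripper opens to 85 mm and grips with 20 to 120 N. Pads are 22 mm wide; open, the fingers measure 114 mm over their backs; the gripper's body (76 mm by 85 mm) begins 54 mm behind the grasp point. The pads swing forward as they close: fully open they stand 13 mm farther back than shut.
Start: joints at [-1.43, 0.286, 1.577, -0, 1.279, -0.15], TCP at [0.194, -0.647, 0.231] pointing down, gripper open.
Joint ranges: [-2.77, 2.77], [-0.9, 2.22], [0.21, 2.48], [-1.53, 4.67], [0.24, 2.81], [-2.84, 2.84]. Speed limits (rad/s): [2.79, 2.79, 3.14, 3.14, 3.14, 3.14].

INTERFACE

Orientations are given as a unit quaternion [x, y, z, w].
In Python, from plant import telemetry, vision, ctrl gives the robot as it stands.
- The arm moves only by the tool arm_command, never from a script. Its argument "series" is one flat list of numbers, 7 for each row, row after row: the shift along the tool's x, y, z in cm, then the turn, a rotation vector about the tool's x, y, z in degrees, then the closure, from 0 (fully open) to 1 (shut). A call has 1 to 10 rows; each row is the pose to reach, as a shift and turn from the pose commanded when the call began, along the tool's axes at that moment; what a row does not reach only later rows make up. A row lasts 1/12 s, in which the tool goes at most 41.7 mm and 7.16 degrees, less where a joint would pass 70% of its speed; a pose out of reach is approached as far as the arm can. A call with a gripper value outside its range is refused whole. The fingers move at their own pace and stop on an object; "force" is the grip in N (left out, the last holds). Time passes only in rows, so rows that repeat a pose let the fingers close. It gives the time, the measured TCP pose, the force, the opening and the grip force at its end, in the units of the state.
- telemetry.get_state(): the state, without advancing time (a new reading comes with each control period).
- vision.read_camera(name): name is "scene" or "top"; returns a dict with "color" (384x512x3 uint8, blue, green, red), "K" (3x3 intrinsics, pixels), "rvec" (rotation vector, rad) and "tvec" (3), from world to camera coordinates, as OpenCV has them. Camera axes: x right, y down, z forward; pixel columns grow to the right and rows downward; lengths in m; the calibration is good to about 2 mm. A picture is of the moment at which its call begins. There is no depth.
- ctrl.sign_off(): hands the job in; it is judged then, once.
The state is a dict: "time": time; "qpos": joint angles; "dq": joint speeds; "joint_efforts": joint torques, N m; "eef_pos": TCP position; "tcp_rot": TCP orientation; "contact_force": force on the tool from outside, world axes, zero at the start; "wrist_torque": the same for the moment, N m; "opening": opening from 0.0 (shut) to 1.0 (fully open); "finger_force": force on a finger pad.
Only numpy, scipy, OpenCV 4.12 (cv2) and the standard library are available. Lean on these libraries where they do the work, as an engineer would, in place of code of your own. Each camera call takes 0.05 s, during which the arm holds its last target. There are 200 camera calls.

## Working session

There is one attempt and no reset: what is moved stays moved. The work goes in short steps, Python scripts to look and compute and a tool call to move; the robot and the scene stay as the last step left them, time stands still between calls to the robot, and variables do not carry over. Pictures are saved under pics/ and viewed, at most 14 in all, crops included, and the job is handed in when it is done.

Besides the shell and the picture viewer there is one more tool, called after ">>>" as name(argument=value, ...) on one line, values as JSON. arm_command: Moves the arm, as the interface text tells. Its arguments: {"type":"object","properties":{"series":{"type":"array","items":{"type":"number"}},"force":{"type":"number"}},"required":["series"]}

```bash
ls; mkdir -p pics
cat > h.py <<'E'
import numpy as np, cv2
from plant import telemetry, vision, ctrl
from scipy.spatial.transform import Rotation as R
def shot(name, fn):
    c=vision.read_camera(name); cv2.imwrite(f'pics/{fn}.png',c['color']); np.savez(f'{fn}.npz',**c); return c
def ray(c,u,v,z):
    M=cv2.Rodrigues(np.array(c['rvec'],float))[0]; t=np.array(c['tvec'],float).ravel()
    o=-M.T@t; d=M.T@np.linalg.inv(c['K'])@np.array([u,v,1.]); return o+d*(z-o[2])/d[2]
def proj(c,p):
    return cv2.projectPoints(np.atleast_2d(np.array(p,float)),np.array(c['rvec'],float),np.array(c['tvec'],float),np.array(c['K'],float),None)[0][:,0]
E
python3 - <<'E'
from h import *
for n in('scene','top'):
    c=shot(n,n+'0'); print(n,c['K'],c['rvec'],c['tvec'], ray(c,256,192,0))
s=telemetry.get_state(); print(s)
E
```

```text
pics
scene [[380.50865415   0.         253.2221279 ]
 [  0.         380.50865415 188.43519712]
 [  0.           0.           1.        ]] [ 1.06696509  2.34006345 -1.0417756 ] [ 0.34695114 -0.16689536  1.64369277] [ 0.43256101 -0.07405149  0.        ]
top [[417.06864429   0.         258.55469994]
 [  0.         417.06864429 185.65009845]
 [  0.           0.           1.        ]] [ 2.17144283 -2.13424695  0.14577104] [-0.0289429   0.55254798  1.32666224] [ 0.53631981 -0.01121095  0.        ]
{'time': 0.1, 'qpos': array([-1.43000336e+00,  2.87081247e-01,  1.57802924e+00, -1.19098222e-05,
        1.27859456e+00, -1.49984552e-01]), 'dq': array([-0.00053909, -0.00142539, -0.0038252 , -0.00100534,  0.00035683,
       -0.00075929]), 'joint_efforts': array([ 9.29089001e-04, -4.07293832e+01, -2.93698955e+01, -1.30033768e-04,
        3.41380794e-03,  9.26115035e-06]), 'eef_pos': array([ 0.19347223, -0.64606132,  0.23008345]), 'tcp_rot': array([ 9.89448857e-01,  1.44878719e-01, -8.46554841e-07, -1.05621566e-03]), 'contact_force': array([-0.73437766, -0.0888703 ,  0.59891663]), 'wrist_torque': array([-0.01371442, -0.01055239, -0.00606061]), 'finger_force': 0.0, 'opening': 0.9986295409898531}
```

View pics/scene0.png

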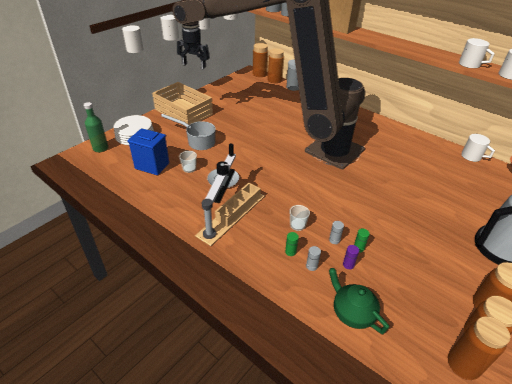

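View pics/top0.png

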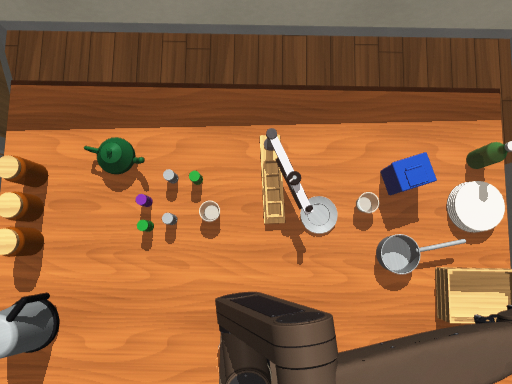

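Run:
```python
import cv2,numpy as np
t=cv2.imread('pics/top0.png'); s=cv2.imread('pics/scene0.png')
a=cv2.resize(t[125:235,250:350],None,fx=5,fy=5,interpolation=cv2.INTER_CUBIC)
cv2.imwrite('pics/cA.png',a)
b=cv2.resize(t[160:240,130:230],None,fx=5,fy=5,interpolation=cv2.INTER_CUBIC)
c=cv2.resize(s[200:280,280:380],None,fx=5,fy=5,interpolation=cv2.INTER_CUBIC)
c=c[:,:300] if 0 else c
cv2.imwrite('pics/cB.png',cv2.resize(np.vstack([t[160:240,130:230],s[200:280,280:380]]),None,fx=3.75,fy=3.75,interpolation=cv2.INTER_CUBIC))
```

```text
(no output)
```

View pics/cA.png

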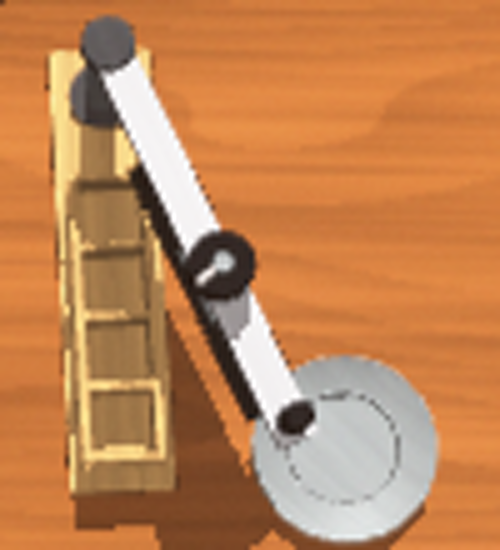

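View pics/cB.png

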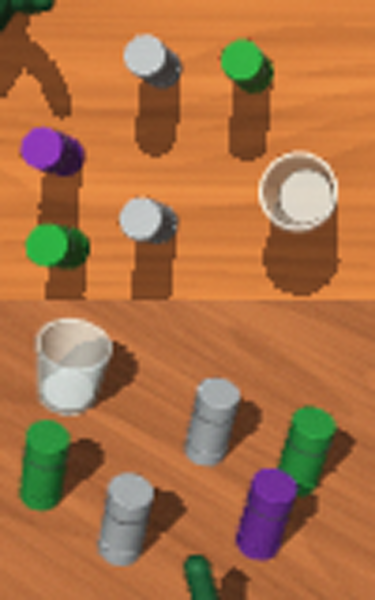

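```bash
cat >> h.py <<'E'
def load(fn): return dict(np.load(f'{fn}.npz'))
E
python3 - <<'E'
from h import *
from scipy.optimize import least_squares
t=load('top0'); s=load('scene0')
def tri(pt,ps,z):
    f=lambda p: np.r_[proj(t,p)[0]-pt,proj(s,p)[0]-ps]
    r=least_squares(f,[.6,.1,.05]); return r.x.round(4),np.abs(r.fun).max().round(2)
for pt,ps in(((169.2,174.9),(338.1,223.5)),((168.7,218.4),(314.9,250.4))):
    print(ray(t,*pt,.075).round(4),ray(s,*ps,.075).round(4),tri(np.array(pt),np.array(ps),.075))
P=lambda x,y:np.array([250+x/5,125+y/5])
obs=[((.188,.035,.008),P(50,52)),((-.112,.035,.008),P(73,495)),((-.112,-.035,.008),P(175,490)),((-.092-.004,.027,.05),P(83,460)),((-.096,-.027,.05),P(163,455))]
# pivots: angle th
def f(q):
    x,y,a,th=q; Rz=R.from_euler('z',a).as_matrix()
    W=lambda p:Rz@np.array(p)+[x,y,0]
    e=[proj(t,W(p))[0]-o for p,o in obs]
    for r,z,o in((.155,.181,P(222,265)),(.255,.195,P(295,415))):
        p=(.155-r*np.cos(th),-r*np.sin(th),z); e.append(proj(t,W(p))[0]-o)
    return np.concatenate(e)
r=least_squares(f,[.55,0,0,.5]); print(r.x,r.fun.reshape(-1,2).round(1))
x,y,a,th=r.x; Rz=R.from_euler('z',a).as_matrix()
for n,p in dict(c0=(-.069,0,.008),c1=(-.023,0,.008),c2=(.023,0,.008),c3=(.069,0,.008),piv=(.155,0,.142),peg=(.155-.255*np.cos(th),-.255*np.sin(th),.195),peg2=(.155-.255*np.cos(1.13),-.255*np.sin(1.13),.195)).items(): print(n,(Rz@p+[x,y,0]).round(4))
for n,(u,v),z in(('cup',(209,212),.06),('cupb',(368,203),.06),('gr',(195.5,176.5),.075),('pot',(116,155),.1),('caddy',(408,173),.14)): print(n,ray(t,u,v,z).round(3))
E
```

```text
[0.5775 0.2659 0.075 ] [0.4382 0.2696 0.075 ] (array([0.5449, 0.2769, 0.1658]), np.float64(11.73))
[0.4391 0.2612 0.075 ] [0.5795 0.2747 0.075 ] (array([ 0.463 ,  0.2572, -0.0468]), np.float64(10.05))
[ 0.54536135 -0.06757974  0.06148264  0.37314696] [[-0.1 -0.5]
 [-0.6 -0.6]
 [ 0.2 -0.5]
 [-0.1  0.7]
 [ 0.7  1. ]
 [-0.2 -0.5]
 [ 0.1  0.3]]
c0 [ 0.4765 -0.0718  0.008 ]
c1 [ 0.5224 -0.069   0.008 ]
c2 [ 0.5683 -0.0662  0.008 ]
c3 [ 0.6142 -0.0633  0.008 ]
piv [ 0.7001 -0.0581  0.142 ]
peg [ 0.4688 -0.1654  0.195 ]
peg2 [ 0.6056 -0.2949  0.195 ]
cup [0.462 0.137 0.06 ]
cupb [ 0.5  -0.37  0.06]
gr [0.574 0.182 0.075]
pot [0.634 0.431 0.1  ]
caddy [ 0.586 -0.472  0.14 ]
```

```bash
cat >> h.py <<'E'
def cyl(c,x,y,z0=0,h=.075,r=.018):
    a=np.linspace(0,2*np.pi,60); p=np.array([[x+r*np.cos(k),y+r*np.sin(k),z] for k in a for z in(z0,z0+h)])
    return proj(c,p)
def greymask(c,seed):
    hsv=cv2.cvtColor(c['color'],cv2.COLOR_BGR2HSV); m=((hsv[...,1]<70)&(hsv[...,2]>60)).astype(np.uint8)
    n,l,st,ce=cv2.connectedComponentsWithStats(m,connectivity=4); i=l[int(seed[1]),int(seed[0])]
    return st[i],ce[i]
E
python3 - <<'E'
from h import *
from scipy.optimize import least_squares
t=load('top0'); s=load('scene0')
for nm,pt,ps,g in(('A',(169,175),(315,258),(.578,.27)),('B',(169,218),(337,233),(.439,.265))):
    bt,bs=greymask(t,pt)[0],greymask(s,ps)[0]; print(nm,bt,bs)
    bb=lambda q:np.r_[q.min(0),q.max(0)]
    B=lambda b:np.array([b[0]-.5,b[1]-.5,b[0]+b[2]-.5,b[1]+b[3]-.5])
    for cs in([(t,bt)],[(s,bs)],[(t,bt),(s,bs)]):
        r=least_squares(lambda p:np.concatenate([bb(cyl(c,*p))-B(b) for c,b in cs]),g); print(r.x.round(4),r.fun.round(1))
E
```

```text
A [163 169  15  14 140] [306 246  15  25 264]
[0.5808 0.2706] [-0.4 -0.2  0.4  0.2]
[0.5797 0.2732] [-0. -0.  0.  0.]
[0.5802 0.272 ] [-0.8 -0.  -0.   0.4 -0.5 -0.1 -0.4 -0.1]
B [162 213  15  12 134] [330 221  14  23 241]
[0.4402 0.2674] [-0.5 -0.2  0.5  0.2]
[0.4402 0.2715] [-0.6 -0.5  0.5  0.4]
[0.44   0.2694] [-1.1 -0.2 -0.1  0.3 -1.1 -0.8 -0.   0.1]
```

```bash
cat >> h.py <<'E'
def rows(wps):
    "wps: (x,y,z,yaw_of_tool_y deg) -> cm/deg rows from current pose"
    s=telemetry.get_state(); p=s['eef_pos']; R0=R.from_quat(s['tcp_rot']); 
    y=R0.as_matrix()[:,1]; print('t',round(s['time'],2),'tcp',p.round(4),'yyaw',np.degrees(np.arctan2(y[1],y[0])).round(2),'open',round(s['opening'],3),'F',s['contact_force'].round(1),'ff',s['finger_force'])
    for x,y,z,yw in wps:
        yw=np.radians(yw); Y=np.array([np.cos(yw),np.sin(yw),0]); Z=np.array([0,0,-1.]); T=R.from_matrix(np.c_[np.cross(Y,Z),Y,Z])
        print((R0.inv().apply(np.array([x,y,z])-p)*100).round(2),np.degrees((R0.inv()*T).as_rotvec()).round(1))
E
python3 - <<'E'
from h import *
rows([(.469,-.165,.235,-65),(.469,-.165,.160,-65)])
E
```

```text
t 0.1 tcp [ 0.1935 -0.6461  0.2301] yyaw -73.34 open 0.999 F [-0.7 -0.1  0.6] ff 0.0
[ 40.19 -38.19  -0.4 ] [-0.1 -0.  -8.3]
[ 40.19 -38.17   7.1 ] [-0.1 -0.  -8.3]
```

>>> arm_command(series=[4,-3.8,0,0,0,-2,0.3,8,-7.6,0,0,0,-4,0.3,11,-10.5,0,0,0,-6,0.3,14,-13.4,0,0,0,-8,0.3,17,-16.2,0,0,0,-8,0.3,20,-19,0,0,0,-8,0.3,23,-22,0,0,0,-8,0.3,26,-25,0,0,0,-8,0.3,28,-27,0,0,0,-8,0.3,30,-28.5,0,0,0,-8,0.3], force=20)

```text
time: 0.93
eef_pos: [0.3994, -0.2851, 0.2309]
tcp_rot: [0.977, 0.214, -0.0, -0.0]
contact_force: [0.9, -1.2, -1.0]
opening: 0.698
finger_force: 0.0
```

Run:
```python
from h import *
rows([(.469,-.165,.235,-65),(.469,-.165,.160,-65)])
```

```text
t 0.93 tcp [ 0.3994 -0.2851  0.2309] yyaw -65.34 open 0.698 F [ 0.9 -1.2 -1. ] ff 0.0
[11.33 -8.01 -0.4 ] [-0.   0.  -0.3]
[11.34 -8.    7.1 ] [-0.   0.  -0.3]
```

>>> arm_command(series=[3,-2,0,0,0,0,0.3,6,-4.2,0,0,0,0,0.3,9,-6.4,0,0,0,0,0.3,11.3,-8,0,0,0,0,0.3,11.3,-8,0,0,0,0,0.3,11.3,-8,2,0,0,0,0.3,11.3,-8,4,0,0,0,0.3,11.3,-8,5.5,0,0,0,0.3,11.3,-8,7,0,0,0,0.3,11.3,-8,7,0,0,0,0.6])

```text
time: 1.77
eef_pos: [0.466, -0.1668, 0.1574]
tcp_rot: [0.977, 0.213, -0.003, -0.003]
contact_force: [0.2, 0.4, -0.9]
opening: 0.578
finger_force: 0.0
```

Run:
```python
from h import *
th=.3731;a=.0615;P=np.array([.7001,-.0581])
w=[]
for k in np.linspace(th,1.11,9)[1:]:
    d=np.pi+a+k; w.append((*(P+.255*np.array([np.cos(d),np.sin(d)])),.161,np.degrees(d+np.pi/2)))
print(np.degrees(np.pi*1.5+a+th)-360)
rows(w)
t=shot('top','t1'); s=shot('scene','s1')
cv2.imwrite('pics/v1.png',np.hstack([cv2.resize(t['color'][120:250,240:370],None,fx=3,fy=3),cv2.resize(s['color'][120:250,170:300],None,fx=3,fy=3)]))
```

```text
-65.09925422361442
t 1.77 tcp [ 0.466  -0.1668  0.1574] yyaw -65.36 open 0.578 F [ 0.2  0.4 -0.9] ff 0.0
[ 0.42  2.34 -0.38] [-0.4  0.2 -5.5]
[ 0.75  4.66 -0.39] [ -0.4   0.2 -10.8]
[ 1.3   6.95 -0.41] [ -0.4   0.2 -16.1]
[ 2.06  9.17 -0.43] [ -0.4   0.2 -21.4]
[ 3.01 11.32 -0.45] [ -0.4   0.2 -26.6]
[ 4.16 13.36 -0.46] [ -0.4   0.2 -31.9]
[ 5.49 15.3  -0.48] [ -0.4   0.1 -37.2]
[ 7.  17.1 -0.5] [ -0.4   0.1 -42.5]
```

View pics/v1.png

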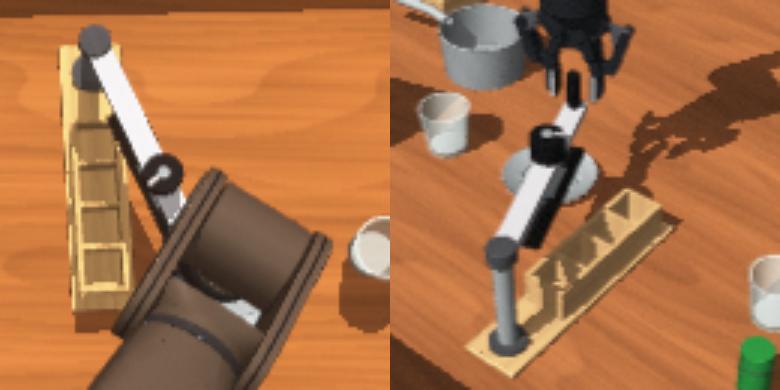

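>>> arm_command(series=[0,0,0,0,0,0,0.65,0,0,0,0,0,0,0.65,0.4,2.3,-0.2,0,0,-5.5,0.65,0.8,4.7,-0.3,0,0,-11,0.65,1.3,7,-0.4,0,0,-16,0.65,2.1,9.2,-0.4,0,0,-21.5,0.65,3,11.3,-0.4,0,0,-26.5,0.65,4.2,13.4,-0.4,0,0,-32,0.65,5.5,15.3,-0.4,0,0,-37,0.65,6.9,17,-0.4,0,0,-42,0.65])

```text
time: 2.7
eef_pos: [0.6031, -0.2943, 0.1662]
tcp_rot: [0.835, 0.551, 0.0, -0.0]
contact_force: [-1.2, 1.5, 0.3]
opening: 0.35
finger_force: 0.7
```

Run:
```python
from h import *
rows([(.605,-.293,.25,-22),(.56,0,.25,-86.5),(.58,.271,.25,-86.5),(.58,.271,.049,-86.5)])
t=shot('top','t2'); s=shot('scene','s2')
cv2.imwrite('pics/v2.png',np.hstack([cv2.resize(t['color'][110:250,230:390],None,fx=2.5,fy=2.5),cv2.resize(s['color'][90:230,140:300],None,fx=2.5,fy=2.5)]))
```

```text
t 2.7 tcp [ 0.6031 -0.2943  0.1662] yyaw -23.13 open 0.35 F [-1.2  1.5  0.3] ff 0.6590508855879307
[ 0.2   0.12 -8.38] [ 0.  -0.  -1.1]
[ 25.38 -15.52  -8.37] [-0.  -0.  63.4]
[ 51.08 -24.33  -8.36] [-0.  -0.  63.4]
[ 51.08 -24.33  11.74] [-0.  -0.  63.4]
```

View pics/v2.png

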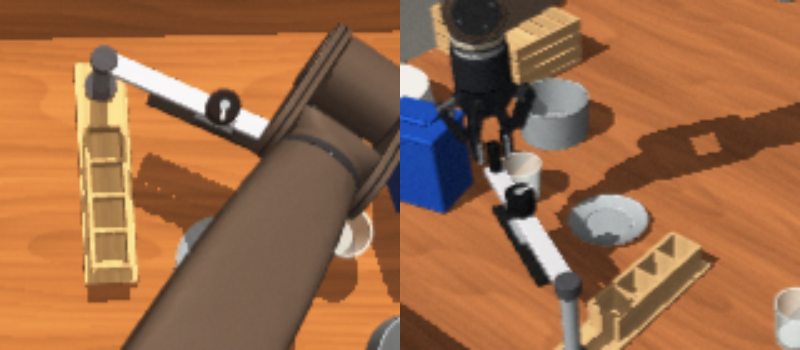

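>>> arm_command(series=[0,0,0,0,0,0,0.4,0,0,0,0,0,0,0.4,0,0,-3,0,0,0,0.4,0,0,-6,0,0,0,0.4,0,0,-8.4,0,0,0,0.4,3,-2,-8.4,0,0,7,0.3,6.5,-4,-8.4,0,0,14,0.3,10,-6,-8.4,0,0,21,0.3,13,-8,-8.4,0,0,28,0.3,16.5,-10,-8.4,0,0,35,0.3])

```text
time: 3.63
eef_pos: [0.574, -0.1007, 0.2498]
tcp_rot: [0.963, 0.269, 0.0, 0.0]
contact_force: [1.0, 0.8, 0.5]
opening: 0.699
finger_force: 0.0
```

Run:
```python
from h import *
rows([(.58,.271,.25,-86.5),(.58,.271,.049,-86.5)])
```

```text
t 3.63 tcp [ 0.574  -0.1007  0.2498] yyaw -58.79 open 0.699 F [1.  0.8 0.5] ff 0.0
[ 19.78 -31.48  -0.04] [ 0.  -0.  27.7]
[ 19.77 -31.5   20.06] [ 0.  -0.  27.7]
```

>>> arm_command(series=[2,-3.2,0,0,0,6,0.3,4,-6.4,0,0,0,12,0.3,6,-9.5,0,0,0,18,0.3,8,-12.7,0,0,0,24,0.3,10,-16,0,0,0,27.7,0.3,12,-19,0,0,0,27.7,0.3,14,-22.3,0,0,0,27.7,0.3,16,-25.5,0,0,0,27.7,0.3,18,-28.6,0,0,0,27.7,0.3,19.8,-31.5,0,0,0,27.7,0.3])

```text
time: 4.47
eef_pos: [0.5775, 0.2716, 0.2499]
tcp_rot: [0.999, 0.034, 0.0, -0.0]
contact_force: [1.0, 0.5, -0.4]
opening: 0.7
finger_force: 0.0
```

Run:
```python
from h import *
rows([(.58,.271,.12,-86.5),(.58,.271,.049,-86.5)])
s=shot('scene','s3'); bs=greymask(s,(315,258)); print(bs,greymask(load('scene0'),(315,258)),greymask(s,(337,233))[0])
```

```text
t 4.47 tcp [0.5775 0.2716 0.2499] yyaw -86.06 open 0.7 F [ 1.   0.5 -0.4] ff 0.0
[ 0.24  0.08 12.99] [-0.  -0.   0.4]
[ 0.23  0.08 20.09] [-0.  -0.   0.4]
(array([306, 246,  15,  25, 267], dtype=int32), array([312.97378277, 257.8988764 ])) (array([306, 246,  15,  25, 264], dtype=int32), array([313.01893939, 257.86363636])) [330 221  14  23 241]
```

>>> arm_command(series=[0.2,0.1,4,0,0,0,0.3,0.2,0.1,8,0,0,0,0.3,0.2,0.1,11,0,0,0,0.3,0.2,0.1,14,0,0,0,0.3,0.2,0.1,16.5,0,0,0,0.3,0.2,0.1,18.5,0,0,0,0.3,0.2,0.1,20,0,0,0,0.3,0.2,0.1,20,0,0,0,0.5,0.2,0.1,20,0,0,0,0.8,0.2,0.1,20,0,0,0,0.8], force=35)

```text
time: 5.35
eef_pos: [0.5818, 0.2691, 0.051]
tcp_rot: [0.999, 0.034, 0.001, -0.0]
contact_force: [0.1, -0.0, -1.3]
opening: 0.407
finger_force: 36.9
```

>>> arm_command(series=[0,0,0,0,0,0,0.8,0,0,0,0,0,0,0.8,0,0,0,0,0,0,0.8])

```text
time: 5.6
eef_pos: [0.5816, 0.269, 0.0505]
tcp_rot: [0.999, 0.035, 0.001, -0.0]
contact_force: [-0.9, -0.2, -1.2]
opening: 0.411
finger_force: 36.9
```

Run:
```python
from h import *
rows([(.58,.271,.19,-86.5),(.5683,-.0662,.19,-86.5),(.5683,-.0662,.059,-86.5)])
s=shot('scene','s4'); t=shot('top','t4')
cv2.imwrite('pics/v4.png',np.hstack([cv2.resize(t['color'][140:260,130:330],None,fx=2,fy=2),cv2.resize(s['color'][170:290,240:400],None,fx=2,fy=2)]))
```

```text
t 5.6 tcp [0.5816 0.269  0.0505] yyaw -86.04 open 0.411 F [-0.9 -0.2 -1.2] ff 36.94373846054077
[ -0.12  -0.21 -13.95] [-0.  -0.1  0.5]
[ -3.62  33.35 -13.97] [-0.  -0.1  0.5]
[-3.64 33.35 -0.87] [-0.  -0.1  0.5]
```

View pics/v4.png

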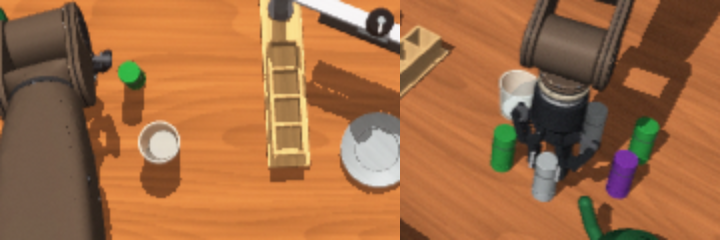

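>>> arm_command(series=[0,0,-2,0,0,0,0.8,0,0,-5,0,0,0,0.8,-0.2,0,-8,0,0,0,0.8,-0.4,2,-10,0,0,0,0.8,-0.8,5,-10,0,0,0,0.8,-1.2,8.5,-10,0,0,0,0.8,-1.6,12,-10,0,0,0.5,0.8,-2,15.5,-10,0,0,0.5,0.8,-2.4,18.5,-10,0,0,0.5,0.8,-2.6,21,-10,0,0,0.5,0.8])

```text
time: 6.53
eef_pos: [0.5691, 0.0555, 0.1495]
tcp_rot: [1.0, 0.03, 0.0, 0.0]
contact_force: [0.4, -0.1, -1.8]
opening: 0.41
finger_force: 37.1
```

Run:
```python
from h import *
rows([(.5683,-.0662,.15,-86.5),(.5683,-.0662,.0585,-86.5)])
Rz=R.from_euler('z',.0615).as_matrix(); o=np.array([.5454,-.0676,0])
out=[]
for im,(u0,v0) in(('t4',(255,125)),('s4',(185,175))):
    c=load(im); g=cv2.resize(c['color'][v0:v0+100,u0:u0+100 if im=='s4' else u0+50],None,fx=6,fy=6,interpolation=cv2.INTER_CUBIC)[:600]
    W=lambda *p:tuple(int(k) for k in ((proj(c,Rz@np.array(p)+o)[0]-[u0,v0]+.5)*6))
    for x in(-.069,-.023,.023,.069):
        q=np.array([W(x+i*.021,j*.021,.05) for i,j in((-1,-1),(-1,1),(1,1),(1,-1))]); cv2.polylines(g,[q],True,(0,0,255),1)
    q=np.array([W(*p,.008) for p in((-.112,-.035),(-.112,.035),(.188,.035),(.188,-.035))]); cv2.polylines(g,[q],True,(255,0,0),1)
    out.append(g)
g=np.hstack(out)
cv2.imwrite('pics/v5.png',g[:, :800] if g.shape[1]<=800 else cv2.resize(g,(800,int(g.shape[0]*800/g.shape[1]))))
```

```text
t 6.53 tcp [0.5691 0.0555 0.1495] yyaw -86.59 open 0.41 F [ 0.4 -0.1 -1.8] ff 37.07047998905182
[-0.8  12.14 -0.04] [ 0.  -0.  -0.1]
[-0.8  12.14  9.11] [ 0.  -0.  -0.1]
```

View pics/v5.png

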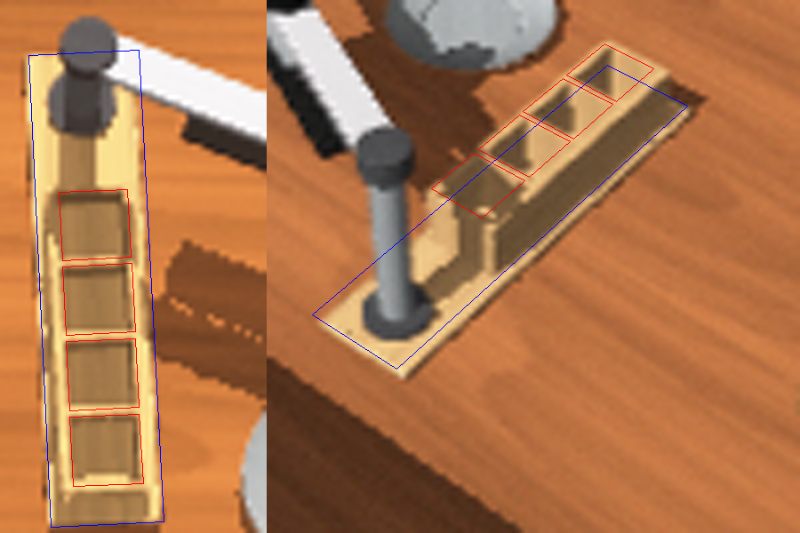

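>>> arm_command(series=[-0.2,3,0,0,0,0,0.8,-0.4,6,0,0,0,0,0.8,-0.6,9,0,0,0,0,0.8,-0.8,11,0,0,0,0,0.8,-0.8,12.1,0,0,0,0,0.8,-0.8,12.1,2,0,0,0,0.8,-0.8,12.1,3.5,0,0,0,0.8,-0.8,12.1,4,0,0,0,0.8,-0.8,12.1,4,0,0,0,0.8])

```text
time: 7.28
eef_pos: [0.5675, -0.0629, 0.1074]
tcp_rot: [1.0, 0.03, -0.002, -0.001]
contact_force: [-0.2, -0.1, -1.4]
opening: 0.408
finger_force: 37.1
```

Run:
```python
from h import *
rows([(.5683,-.0662,.0585,-86.5)])
c=shot('scene','s6'); p=telemetry.get_state()['eef_pos']
Rz=R.from_euler('z',.0615).as_matrix(); o=np.array([.5454,-.0676,0])
b=p-[0,0,.0505]; print(b)
u0,v0=190,150
g=cv2.resize(c['color'][v0:v0+75,u0:u0+100],None,fx=8,fy=8,interpolation=cv2.INTER_CUBIC)
def C(x,y,z,col):
    a=np.linspace(0,2*np.pi,60); q=((proj(c,np.c_[x+.018*np.cos(a),y+.018*np.sin(a),0*a+z])-[u0,v0]+.5)*8).astype(int); cv2.polylines(g,[q],True,col,1)
C(b[0],b[1],b[2],(0,0,255)); C(b[0],b[1],b[2]+.075,(0,0,255))
for x in(-.069,-.023,.023,.069):
    q=((proj(c,[Rz@np.array([x+i*.021,j*.021,.05])+o for i,j in((-1,-1),(-1,1),(1,1),(1,-1))])-[u0,v0]+.5)*8).astype(int); cv2.polylines(g,[q],True,(255,0,0),1)
cv2.imwrite('pics/v6.png',g)
for d in((.005,0,0),(0,.005,0),(0,0,.005)): print(d,(proj(c,[b+d])-proj(c,[b])).round(2))
```

```text
t 7.28 tcp [ 0.5675 -0.0629  0.1074] yyaw -86.52 open 0.408 F [-0.2 -0.1 -1.4] ff 37.11261034011841
[0.07 0.34 4.89] [-0.1  0.2 -0. ]
[ 0.56849224 -0.06305217  0.05825298]
(0.005, 0, 0) [[-0.99  0.75]]
(0, 0.005, 0) [[1.08 0.67]]
(0, 0, 0.005) [[-0.02 -1.07]]
```

View pics/v6.png

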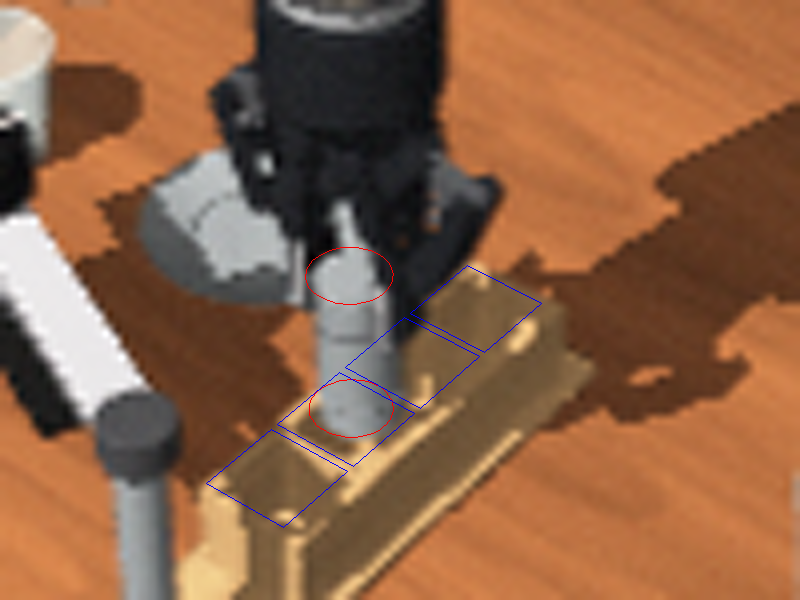

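Run:
```python
from h import *
from scipy.ndimage import map_coordinates
from scipy.optimize import minimize
L=[]
for x in(-.069,-.023,.023,.069):
    q=[(x+i*.021,j*.021,.05) for i,j in((-1,-1),(-1,1),(1,1),(1,-1))]
    L+= [(q[k],q[(k+1)%4]) for k in range(4)]
q=[(x,y,.05) for x,y in((-.094,-.027),(-.094,.027),(.094,.027),(.094,-.027))]
L+=[(q[0],q[1]),(q[1],q[2]),(q[3],q[0])]*2
q=[(x,y,0) for x,y in((-.112,-.035),(-.112,.035),(.188,.035),(.188,-.035))]
L+=[(q[k],q[(k+1)%4]) for k in range(4)]*3
s=np.linspace(0,1,40)[:,None]
pts=np.concatenate([np.array(a)+(np.array(b)-np.array(a))*s for a,b in L])
def G(im):
    c=load(im); g=cv2.GaussianBlur(c['color'],(0,0),.8).astype(float)
    m=np.sqrt(sum(np.abs(cv2.Sobel(g,cv2.CV_64F,*d)).sum(2)**2 for d in((1,0),(0,1)))); return c,np.minimum(m,400)
def score(q,cs):
    W=pts@R.from_euler('z',q[2]).as_matrix().T+[q[0],q[1],0]
    return -sum(map_coordinates(m,proj(c,W)[:,::-1].T,order=1).mean() for c,m in cs)
T,S=G('t4'),G('s4')
for n,cs in(('top',[T]),('scene',[S]),('both',[T,S])):
    best=min(((score((x,y,a),cs),x,y,a) for x in np.arange(.538,.555,.001) for y in np.arange(-.076,-.058,.001) for a in np.arange(.03,.1,.01)))
    r=minimize(score,best[1:],args=(cs,),method='Nelder-Mead',options=dict(initial_simplex=[np.array(best[1:])+d for d in((0,0,0),(.001,0,0),(0,.001,0),(0,0,.01))]))
    x,y,a=r.x; print(n,r.x.round(4),r.fun.round(1),'cell1',(x-.023*np.cos(a)).round(4),(y-.023*np.sin(a)).round(4),'cell2',(x+.023*np.cos(a)).round(4),(y+.023*np.sin(a)).round(4))
```

```text
top [ 0.5442 -0.0667  0.0706] -339.4 cell1 0.5213 -0.0683 cell2 0.5672 -0.0651
scene [ 0.5423 -0.0598  0.024 ] -317.8 cell1 0.5193 -0.0603 cell2 0.5653 -0.0592
both [ 0.5437 -0.066   0.0608] -627.4 cell1 0.5208 -0.0674 cell2 0.5667 -0.0646
```

>>> arm_command(series=[0.1,0.13,0,0,0,0,0.8,0.1,0.13,0.5,0,0,0,0.8,0.1,0.13,1,0,0,0,0.8,0.1,0.13,1.3,0,0,0,0.8,0.1,0.13,1.5,0,0,0,0.8,0.1,0.13,1.5,0,0,0,0.8])

```text
time: 7.83
eef_pos: [0.5695, -0.0647, 0.0936]
tcp_rot: [1.0, 0.03, -0.001, -0.0]
contact_force: [-0.5, 0.2, -1.3]
opening: 0.406
finger_force: 37.1
```

>>> arm_command(series=[0,0,0.7,0,0,0,0.8,0,0,1.4,0,0,0,0.8,0,0,2.1,0,0,0,0.8,0,0,2.7,0,0,0,0.8,0,0,3.2,0,0,0,0.8,0,0,3.4,0,0,0,0.8,0,0,3.4,0,0,0,0.8])

```text
time: 8.42
eef_pos: [0.5694, -0.0648, 0.0593]
tcp_rot: [1.0, 0.03, -0.001, -0.0]
contact_force: [-0.6, -0.2, -1.4]
opening: 0.405
finger_force: 37.1
```

>>> arm_command(series=[0,0,0,0,0,0,0.45,0,0,0,0,0,0,0.3,0,0,0,0,0,0,0.3,0,0,-2,0,0,0,0.3,0,0,-5,0,0,0,0.3,0,0,-9,0,0,0,0.3,-1,-3,-11,0,0,0,0.3,-2,-6.5,-11,0,0,0,0.3,-3,-10,-11,0,0,0,0.3,-4,-13.5,-11,0,0,0,0.3])

```text
time: 9.25
eef_pos: [0.522, 0.0684, 0.1721]
tcp_rot: [1.0, 0.03, 0.002, 0.0]
contact_force: [1.5, 0.7, -0.6]
opening: 0.702
finger_force: 0.0
```

Run:
```python
from h import *
s=shot('scene','s7');t=shot('top','t7')
print(greymask(s,(337,233)),greymask(load('scene0'),(337,233)))
rows([(.44,.2685,.165,-86.5),(.44,.2685,.0505,-86.5)])
u0,v0=200,180
cv2.imwrite('pics/v7.png',np.hstack([cv2.resize(t['color'][120:240,250:330],None,fx=5,fy=5,interpolation=2),cv2.resize(s['color'][170:290,200:280],None,fx=5,fy=5,interpolation=2)]))
```

```text
(array([330, 221,  14,  23, 241], dtype=int32), array([336.09543568, 231.80497925])) (array([330, 221,  14,  23, 241], dtype=int32), array([336.09543568, 231.80497925]))
t 9.35 tcp [0.5203 0.0712 0.1709] yyaw -86.25 open 0.705 F [0.8 0.1 0.3] ff 0.0
[ -6.72 -20.21   0.61] [-0.1 -0.   0.2]
[ -6.73 -20.2   12.06] [-0.1 -0.   0.2]
```

View pics/v7.png

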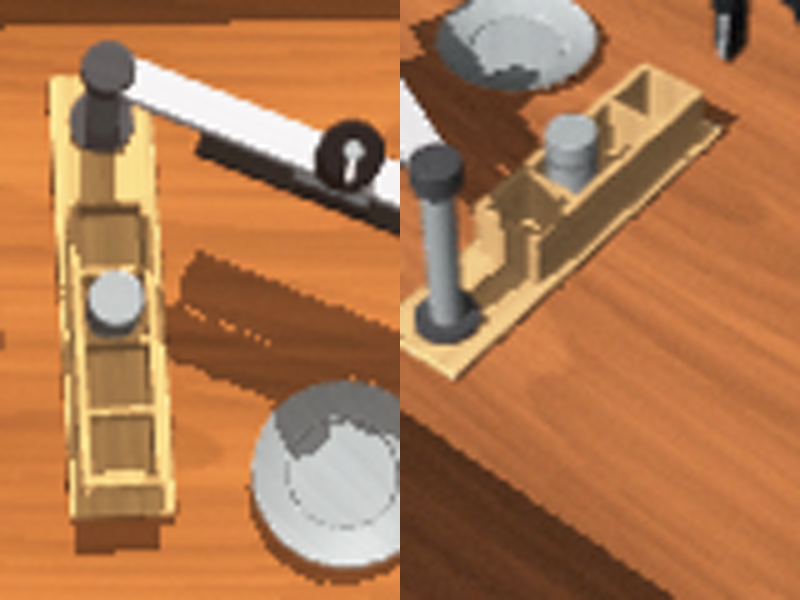

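>>> arm_command(series=[-1.2,-3.5,0,0,0,0,0.3,-2.4,-7,0,0,0,0,0.3,-3.5,-10.5,0,0,0,0,0.3,-4.7,-14,0,0,0,0,0.3,-5.8,-17.5,0,0,0,0,0.3,-6.7,-20.2,0,0,0,0,0.3,-6.7,-20.2,3,0,0,0,0.3,-6.7,-20.2,6,0,0,0,0.3,-6.7,-20.2,9,0,0,0,0.3,-6.7,-20.2,11,0,0,0,0.3])

```text
time: 10.18
eef_pos: [0.4422, 0.2644, 0.0581]
tcp_rot: [1.0, 0.03, -0.001, 0.0]
contact_force: [-0.3, -1.0, -1.0]
opening: 0.696
finger_force: 0.0
```

>>> arm_command(series=[0,0,1,0,0,0,0.3,0,0,1,0,0,0,0.5,0,0,1,0,0,0,0.8,0,0,1,0,0,0,0.8,0,0,1,0,0,0,0.8], force=35)

```text
time: 10.6
eef_pos: [0.4441, 0.2652, 0.0519]
tcp_rot: [1.0, 0.03, 0.001, -0.0]
contact_force: [-0.3, -0.0, -2.1]
opening: 0.411
finger_force: 36.6
```

Run:
```python
from h import *
rows([(.522,-.067,.15,-86.5)])
s=shot('scene','s8'); print(greymask(s,(336,236)))
```

```text
t 10.6 tcp [0.4441 0.2652 0.0519] yyaw -86.55 open 0.411 F [-0.3 -0.  -2.1] ff 36.62312150001526
[ 5.81 33.62 -9.82] [-0.  -0.2 -0. ]
(array([328, 220,  16,  24, 273], dtype=int32), array([335.22344322, 230.71428571]))
```

>>> arm_command(series=[0,0,-3,0,0,0,0.8,0,0,-6.5,0,0,0,0.8,0.2,1,-9.8,0,0,0,0.8,0.8,4,-9.8,0,0,0,0.8,1.4,7.5,-9.8,0,0,0,0.8,2,11,-9.8,0,0,0,0.8,2.7,14.5,-9.8,0,0,0,0.8,3.4,18,-9.8,0,0,0,0.8,4,21.5,-9.8,0,0,0,0.8,4.5,25,-9.8,0,0,0,0.8])

```text
time: 11.48
eef_pos: [0.5033, 0.0164, 0.1494]
tcp_rot: [1.0, 0.03, 0.001, 0.0]
contact_force: [0.8, 0.0, -1.7]
opening: 0.406
finger_force: 36.9
```

Run:
```python
from h import *
rows([(.5255,-.0676,.15,-86.5),(.5255,-.0676,.108,-86.5)])
```

```text
t 11.48 tcp [0.5033 0.0164 0.1494] yyaw -86.53 open 0.406 F [ 0.8  0.  -1.7] ff 36.90731942653656
[ 1.71  8.52 -0.05] [ 0.  -0.1 -0. ]
[1.7  8.52 4.15] [ 0.  -0.1 -0. ]
```

>>> arm_command(series=[0.7,3.5,0,0,0,0,0.8,1.3,6.5,0,0,0,0,0.8,1.7,8.2,0,0,0,0,0.8,1.7,8.5,1,0,0,0,0.8,1.7,8.5,2.5,0,0,0,0.8,1.7,8.5,3.5,0,0,0,0.8,1.7,8.5,3.8,0,0,0,0.8,1.7,8.5,3.8,0,0,0,0.8])

```text
time: 12.15
eef_pos: [0.5236, -0.0645, 0.1087]
tcp_rot: [1.0, 0.031, -0.002, -0.001]
contact_force: [-0.4, -0.1, -2.1]
opening: 0.406
finger_force: 36.7
```

Run:
```python
from h import *
rows([(.5255,-.0676,.108,-86.5)])
s=shot('scene','s9'); c=s; u0,v0=190,150
g=cv2.resize(c['color'][v0:v0+75,u0:u0+100],None,fx=8,fy=8,interpolation=cv2.INTER_CUBIC)
cv2.imwrite('pics/v9.png',g)
```

```text
t 12.15 tcp [ 0.5236 -0.0645  0.1087] yyaw -86.48 open 0.406 F [-0.4 -0.1 -2.1] ff 36.71781599521637
[0.17 0.32 0.07] [-0.1  0.2  0. ]
```

View pics/v9.png

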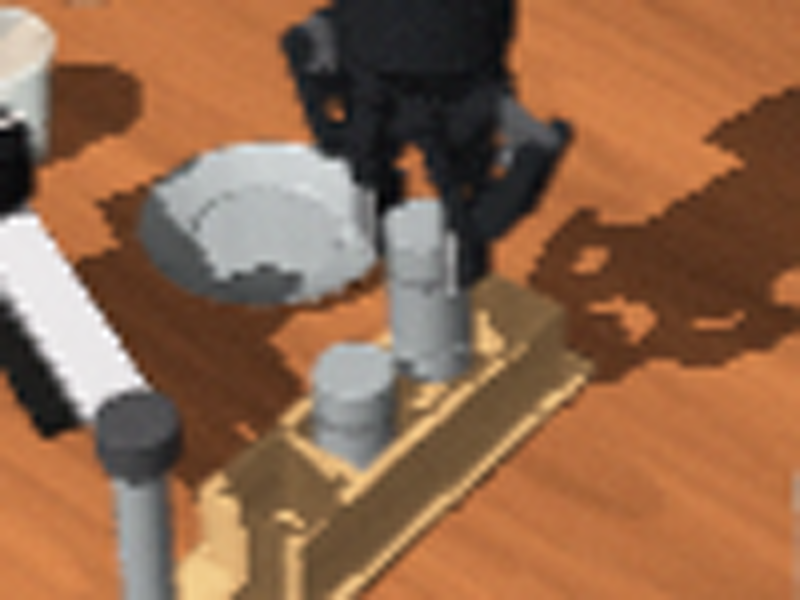

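>>> arm_command(series=[0.12,0.23,0,0,0,0,0.8,0.12,0.23,0,0,0,0,0.8,0.12,0.23,0.5,0,0,0,0.8,0.12,0.23,1,0,0,0,0.8,0.12,0.23,1.4,0,0,0,0.8,0.12,0.23,1.6,0,0,0,0.8,0.12,0.23,1.6,0,0,0,0.8])

```text
time: 12.78
eef_pos: [0.5256, -0.0676, 0.0933]
tcp_rot: [1.0, 0.03, -0.001, -0.0]
contact_force: [-0.3, -0.5, -2.3]
opening: 0.411
finger_force: 36.8
```

>>> arm_command(series=[0,0,0.7,0,0,0,0.8,0,0,1.4,0,0,0,0.8,0,0,2.1,0,0,0,0.8,0,0,2.7,0,0,0,0.8,0,0,3.1,0,0,0,0.8,0,0,3.3,0,0,0,0.8,0,0,3.3,0,0,0,0.8])

```text
time: 13.37
eef_pos: [0.5258, -0.0677, 0.0605]
tcp_rot: [1.0, 0.03, -0.001, -0.0]
contact_force: [0.5, 0.1, -2.0]
opening: 0.41
finger_force: 36.8
```

>>> arm_command(series=[0,0,0,0,0,0,0.45,0,0,0,0,0,0,0.3,0,0,0,0,0,0,0.3,0,0,-2,0,0,0,0.3,0,0,-5,0,0,0,0.3,0,0,-9,0,0,0,0.3,0,0,-13,0,0,0,0.3,0,0,-17,0,0,0,0.3,0,0,-17,0,0,0,0.3])

```text
time: 14.12
eef_pos: [0.5312, -0.0693, 0.2427]
tcp_rot: [0.999, 0.03, 0.009, 0.003]
contact_force: [1.7, 0.3, 1.5]
opening: 0.697
finger_force: 0.0
```

Run:
```python
from h import *
rows([(.604,-.293,.235,-23),(.604,-.293,.166,-23)])
```

```text
t 14.12 tcp [ 0.5312 -0.0693  0.2427] yyaw -86.53 open 0.697 F [1.7 0.3 1.5] ff 0.0
[ 5.9  22.76  1.04] [  0.9  -0.7 -63.5]
[ 5.78 22.71  7.93] [  0.9  -0.7 -63.5]
```

>>> arm_command(series=[0.7,2.4,-0.5,0,0,-6.5,0.3,1.4,4.8,-0.5,0,0,-13,0.3,2.1,7.2,-0.5,0,0,-19.5,0.3,2.8,9.6,-0.5,0,0,-26,0.3,3.5,12,-0.5,0,0,-32.5,0.3,4.2,14.4,-0.5,0,0,-39,0.3,4.9,17,-0.5,0,0,-46,0.3,5.6,19.5,-0.5,0,0,-53,0.3,6,21.5,-0.5,0,0,-59,0.3,6.4,23,-0.5,0,0,-63.5,0.3])

```text
time: 14.95
eef_pos: [0.6044, -0.2957, 0.2366]
tcp_rot: [0.833, 0.553, 0.0, 0.001]
contact_force: [-0.2, -0.3, 0.5]
opening: 0.697
finger_force: 0.0
```

Run:
```python
from h import *
s=shot('scene','s10');t=shot('top','t10')
rows([(.604,-.293,.235,-23),(.604,-.293,.166,-23)])
cv2.imwrite('pics/v10.png',np.hstack([cv2.resize(t['color'][120:240,250:330],None,fx=5,fy=5,interpolation=2),cv2.resize(s['color'][130:250,180:260],None,fx=5,fy=5,interpolation=2)]))
```

```text
t 15.05 tcp [ 0.6043 -0.296   0.2363] yyaw -23.17 open 0.703 F [-0.2  0.9  0.3] ff 0.0
[ 0.26 -0.14  0.13] [ 0.1  0.  -0.2]
[ 0.27 -0.15  7.03] [ 0.1  0.  -0.2]
```

View pics/v10.png

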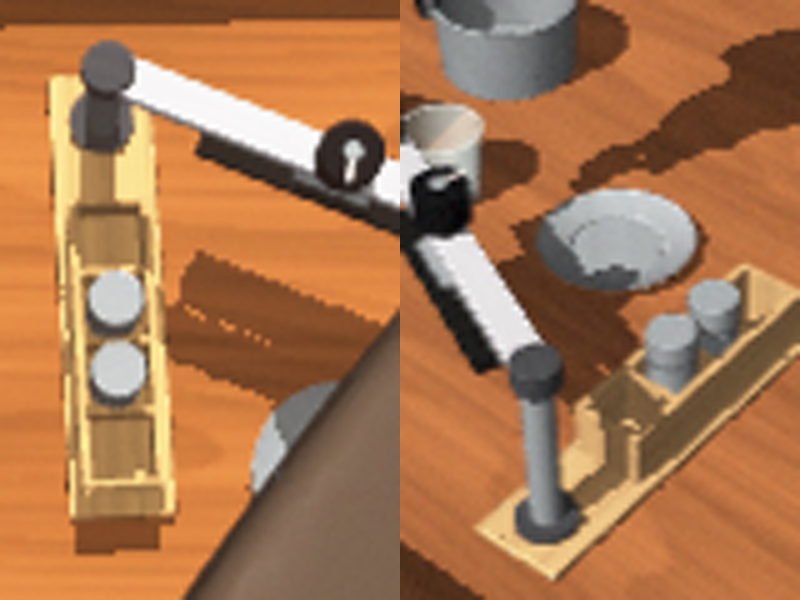

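>>> arm_command(series=[0.2,-0.1,3,0,0,0,0.3,0.2,-0.1,5,0,0,0,0.3,0.2,-0.1,7,0,0,0,0.3,0.2,-0.1,7,0,0,0,0.4,0.2,-0.1,7,0,0,0,0.65,0.2,-0.1,7,0,0,0,0.65,0.2,-0.1,7,0,0,0,0.65])

```text
time: 15.63
eef_pos: [0.605, -0.2917, 0.1689]
tcp_rot: [0.834, 0.552, 0.001, 0.002]
contact_force: [-0.5, 0.3, 0.0]
opening: 0.352
finger_force: 0.0
```

Run:
```python
from h import *
p=telemetry.get_state()['eef_pos'][:2]; a=.061;P=np.array([.6993,-.0573])
d=p-P; print(np.hypot(*d), (np.arctan2(d[1],d[0])-np.pi-a)%(2*np.pi))
w=[]
for k in [1,.9,.8,.7,.6,.5,.4,.3,.2,.1,0,-.03]:
    d=np.pi+a+k; w.append((*(P+.255*np.array([np.cos(d),np.sin(d)])),.165,np.degrees(d+np.pi/2)))
rows(w)
```

```text
0.2526448962348419 1.1271519849308227
t 15.63 tcp [ 0.605  -0.2917  0.1689] yyaw -23.05 open 0.352 F [-0.5  0.3  0. ] ff 0.0
[-0.09 -3.23  0.38] [0.2 0.  6.2]
[ 0.31 -5.75  0.37] [ 0.2  0.  11.9]
[ 0.96 -8.22  0.36] [ 0.2  0.  17.6]
[  1.85 -10.6    0.35] [ 0.2 -0.  23.4]
[  2.97 -12.89   0.34] [ 0.2 -0.  29.1]
[  4.32 -15.05   0.33] [ 0.2 -0.  34.8]
[  5.88 -17.07   0.32] [ 0.2 -0.  40.5]
[  7.63 -18.92   0.31] [ 0.2 -0.  46.3]
[  9.56 -20.59   0.3 ] [ 0.2 -0.1 52. ]
[ 11.65 -22.06   0.3 ] [ 0.2 -0.1 57.7]
[ 13.87 -23.31   0.29] [ 0.2 -0.1 63.5]
[ 14.56 -23.64   0.29] [ 0.2 -0.1 65.2]
```

>>> arm_command(series=[-0.1,-3.2,0.2,0,0,6,0.65,0.3,-5.7,0.2,0,0,12,0.65,1,-8.2,0.2,0,0,17.6,0.65,1.9,-10.6,0.2,0,0,23.4,0.65,3,-12.9,0.2,0,0,29,0.65,4.3,-15,0.2,0,0,35,0.65,5.9,-17,0.2,0,0,40.5,0.65,7.6,-18.9,0.2,0,0,46,0.65,9.6,-20.6,0.2,0,0,52,0.65,10.6,-21.4,0.2,0,0,55,0.65])

```text
time: 16.47
eef_pos: [0.4483, -0.1086, 0.1662]
tcp_rot: [0.995, 0.102, 0.002, 0.001]
contact_force: [1.1, -0.9, -0.0]
opening: 0.351
finger_force: 0.0
```

Run:
```python
from h import *
p=telemetry.get_state()['eef_pos'][:2]; a=.061;P=np.array([.6993,-.0573])
d=p-P; print(np.hypot(*d), (np.arctan2(d[1],d[0])-np.pi-a)%(2*np.pi))
w=[]
for k in [.1,.05,0,-.02,-.04]:
    d=np.pi+a+k; w.append((*(P+.255*np.array([np.cos(d),np.sin(d)])),.167,np.degrees(d+np.pi/2)))
rows(w)
```

```text
0.2561840342437541 0.1407029121305019
t 16.47 tcp [ 0.4483 -0.1086  0.1662] yyaw -78.26 open 0.351 F [ 1.1 -0.9 -0. ] ff 2.307835842429995e-06
[ 0.14 -1.04 -0.08] [ 0.1 -0.2  2.5]
[ 0.23 -2.31 -0.08] [ 0.1 -0.2  5.4]
[ 0.38 -3.57 -0.09] [ 0.1 -0.2  8.2]
[ 0.46 -4.08 -0.09] [ 0.1 -0.2  9.4]
[ 0.55 -4.58 -0.09] [ 0.1 -0.2 10.5]
```

>>> arm_command(series=[0.1,-1,0,0,0,2.5,0.65,0.2,-2,0,0,0,5,0.65,0.3,-3,0,0,0,7,0.65,0.4,-3.6,0,0,0,8.5,0.65,0.4,-4,0,0,0,8.5,0.65,0.4,-4.3,0,0,0,8.5,0.65,0.4,-4.3,0,0,0,8.5,0.65])

```text
time: 17.05
eef_pos: [0.444, -0.067, 0.1655]
tcp_rot: [1.0, 0.031, 0.001, 0.0]
contact_force: [-0.4, -0.4, -0.3]
opening: 0.349
finger_force: 0.0
```

>>> arm_command(series=[0,-0.2,0,0,0,0,0.65,0,-0.4,0,0,0,0,0.65,0,-0.4,0,0,0,0,0.65])

```text
time: 17.3
eef_pos: [0.4438, -0.0658, 0.1651]
tcp_rot: [1.0, 0.031, 0.001, 0.004]
contact_force: [0.2, -9.8, 0.2]
opening: 0.347
finger_force: 4.3
```

>>> arm_command(series=[0,0.5,0,0,0,0,0.65,0,0.7,0,0,0,0,0.5,0,0.7,0,0,0,0,0.4,0,0.7,-3,0,0,0,0.4,0,0.7,-6,0,0,0,0.3,0,0.7,-9,0,0,0,0.3,-4,0.7,-9,0,0,0,0.3,-4,3,-9,0,0,0,0.3,-4,7,-9,0,0,0,0.3,-4,11,-9,0,0,0,0.3])

```text
time: 18.13
eef_pos: [0.4094, -0.1753, 0.2548]
tcp_rot: [1.0, 0.031, 0.001, 0.0]
contact_force: [0.8, -0.1, -0.3]
opening: 0.7
finger_force: 0.0
```

Run:
```python
from h import *
s=shot('scene','s11');t=shot('top','t11')
rows([(.545,-.066,.235,-86.5)])
cv2.imwrite('pics/v11.png',np.hstack([cv2.resize(t['color'][120:240,240:320],None,fx=5,fy=5,interpolation=2),cv2.resize(s['color'][130:250,180:260],None,fx=5,fy=5,interpolation=2)]))
```

```text
t 18.23 tcp [ 0.4097 -0.1792  0.2545] yyaw -86.85 open 0.698 F [ 0.4  0.4 -0.2] ff 0.0
[ 14.13 -10.56   1.95] [ 0.1 -0.  -0.3]
```

View pics/v11.png

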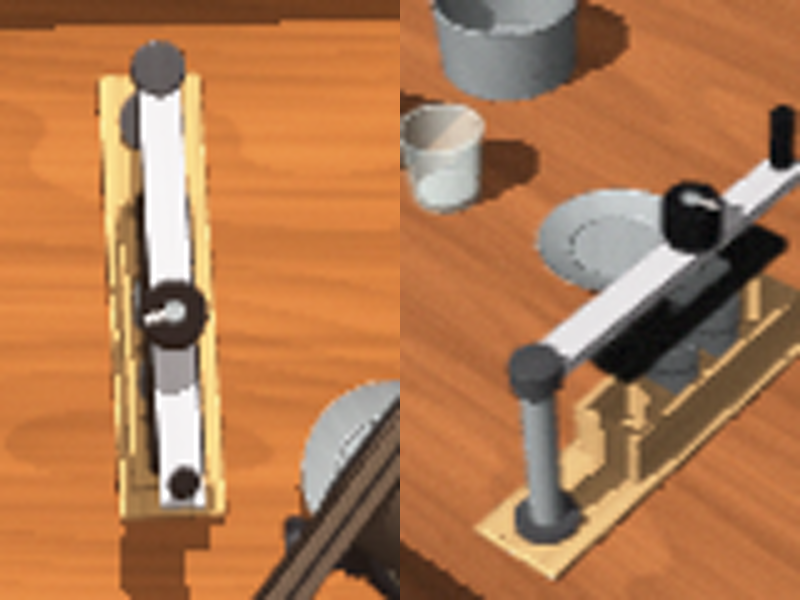

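```bash
cat >> h.py <<'E'
from scipy.ndimage import map_coordinates
def prof(c,y,x0,x1,zs,pose=(.5437,-.066,.061),n=60):
    g=cv2.cvtColor(c['color'],cv2.COLOR_BGR2GRAY).astype(float); Rz=R.from_euler('z',pose[2]).as_matrix()
    xs=np.linspace(x0,x1,n); out=[]
    for z in zs:
        W=np.c_[xs,0*xs+y,0*xs+z]@Rz.T+[pose[0],pose[1],0]
        out.append(map_coordinates(g,proj(c,W)[:,::-1].T,order=1).mean())
    return np.array(out)
E
python3 - <<'E'
from h import *
c=load('s11'); zs=np.arange(.160,.065,-.0025)
A=[prof(c,.013,.04,.12,zs),prof(c,.013,-.08,-.03,zs),prof(c,.017,.045,.082,zs),prof(c,.017,-.01,.04,zs),prof(c,.017,-.08,-.045,zs)]
print('z bar+ bar- pad+x padmid pad-x')
for i,z in enumerate(zs): print(round(z*1000,1),*[int(a[i]) for a in A])
E
```

```text
z bar+ bar- pad+x padmid pad-x
160.0 229 213 229 68 221
157.5 229 209 230 82 226
155.0 229 205 229 96 224
152.5 229 204 222 107 209
150.0 229 203 196 108 174
147.5 224 193 151 97 131
145.0 204 167 115 90 108
142.5 162 131 100 92 104
140.0 122 108 88 92 106
137.5 103 101 68 86 106
135.0 92 96 46 80 103
132.5 76 87 29 79 99
130.0 55 76 21 81 92
127.5 38 67 16 83 84
125.0 30 59 14 81 77
122.5 28 53 14 79 71
120.0 27 47 15 74 63
117.5 28 43 15 66 56
115.0 31 37 14 53 47
112.5 33 32 14 37 39
110.0 36 26 14 24 32
107.5 40 21 15 16 26
105.0 45 17 15 14 20
102.5 53 15 14 14 17
100.0 61 15 14 14 15
97.5 65 15 14 14 15
95.0 62 14 14 15 17
92.5 55 14 15 17 24
90.0 47 16 19 22 39
87.5 45 20 30 34 64
85.0 51 30 48 52 93
82.5 61 50 68 69 116
80.0 73 75 85 80 130
77.5 86 98 95 85 132
75.0 97 112 99 86 130
72.5 104 117 102 86 127
70.0 106 116 107 85 125
67.5 108 113 112 83 122
```

Run:
```python
from h import *
c=load('t11')
print(ray(c,275-.1,182.6-.1,.181), ray(c,240+183/5,120+483/5,.195))
# dark blob knob top
g=cv2.cvtColor(c['color'],cv2.COLOR_BGR2GRAY)
m=(g[170:195,262:290]<70).astype(np.uint8); 
for r in m: print(''.join('#' if k else '.' for k in r))
rows([(.545,-.066,.235,-86.5)])
```

```text
[ 0.54373048 -0.06697616  0.181     ] [ 0.44334087 -0.07244851  0.195     ]
......#.....................
......#.....................
......#.....................
......#.....................
......##....................
.....###....................
......##....................
......##..#######...........
......############..........
......#############.........
......#####....####.........
......#####....####.........
......##.......####.........
.....#.........####.........
.....##.......#####.........
......############..........
.......###########..........
.......###########..........
......###########...........
......##..#####.............
......##.........#..........
.......#.........#..........
.......#.........#..........
.......##...................
.......##...................
t 18.23 tcp [ 0.4097 -0.1792  0.2545] yyaw -86.85 open 0.698 F [ 0.4  0.4 -0.2] ff 0.0
[ 14.13 -10.56   1.95] [ 0.1 -0.  -0.3]
```

>>> arm_command(series=[1,0,0,0,0,-7,0.3,2,0,0,0,0,-14,0.3,3,0,0,0,0,-21,0.3,4,0,0,0,0,-28,0.3,4,0,0,0,0,-35,0.3,4,0,0,0,0,-42,0.3,4,0,0,0,0,-49,0.3,4,0,0,0,0,-56,0.3,4,0,0,0,0,-63,0.3,4,0,0,0,0,-70,0.3])

```text
time: 19.07
eef_pos: [0.4498, -0.172, 0.2538]
tcp_rot: [0.8, 0.601, 0.0, -0.001]
contact_force: [0.1, 0.0, -0.7]
opening: 0.706
finger_force: 0.0
```

>>> arm_command(series=[0,0,0,0,0,-7,0.3,0,0,0,0,0,-14,0.3,0,0,0,0,0,-21,0.3,0,0,0,0,0,-28,0.3,0,0,0,0,0,-35,0.3,0,0,0,0,0,-42,0.3,0,0,0,0,0,-49,0.3,0,0,0,0,0,-56,0.3,0,0,0,0,0,-63,0.3,0,0,0,0,0,-70,0.3])

```text
time: 19.9
eef_pos: [0.4498, -0.172, 0.2539]
tcp_rot: [0.31, 0.951, 0.001, -0.001]
contact_force: [0.6, 0.6, 0.1]
opening: 0.698
finger_force: 0.0
```

>>> arm_command(series=[0,0,0,0,0,-7,0.3,0,0,0,0,0,-14,0.3,0,0,0,0,0,-21,0.3,0,0,0,0,0,-28,0.3,0,0,0,0,0,-35,0.3,0,0,0,0,0,-42,0.3,0,0,0,0,0,-49,0.3,0,0,0,0,0,-56,0.3,0,0,0,0,0,-63,0.3,0,0,0,0,0,-70,0.3])

```text
time: 20.73
eef_pos: [0.4498, -0.172, 0.2539]
tcp_rot: [-0.291, 0.957, 0.001, -0.0]
contact_force: [-0.1, 0.4, -0.4]
opening: 0.701
finger_force: 0.0
```

Run:
```python
from h import *
s=telemetry.get_state(); print(np.degrees(s['qpos']).round(1))
rows([(.545,-.066,.235,123)])
```

```text
[-3.310e+01 -9.700e+00  1.153e+02  1.000e-01  7.450e+01 -1.569e+02]
t 20.73 tcp [ 0.4498 -0.172   0.2539] yyaw 123.83 open 0.701 F [-0.1  0.4 -0.4] ff 0.0
[-13.81   3.5    1.9 ] [0.1 0.  0.8]
```

>>> arm_command(series=[-3.5,0.9,0,0,0,0,0.3,-7,1.8,0,0,0,0,0.3,-10.5,2.7,0,0,0,0,0.3,-13.7,3.5,0,0,0,0,0.3,-13.7,3.5,2,0,0,0,0.3,-13.7,3.5,4,0,0,0,0.3,-13.7,3.5,6,0,0,0,0.3,-13.7,3.5,8,0,0,0,0.3,-13.7,3.5,9.6,0,0,0,0.3,-13.7,3.5,9.6,0,0,0,0.3])

```text
time: 21.57
eef_pos: [0.5419, -0.0665, 0.1536]
tcp_rot: [-0.288, 0.958, 0.003, -0.004]
contact_force: [-0.2, -0.2, -0.5]
opening: 0.701
finger_force: 0.0
```

>>> arm_command(series=[0,0,0,0,0,0,0.3,0,0,0,0,0,0,0.4,0,0,0,0,0,0,0.5,0,0,0,0,0,0,0.8,0,0,0,0,0,0,0.8], force=25)

```text
time: 21.98
eef_pos: [0.5452, -0.0681, 0.1601]
tcp_rot: [-0.288, 0.958, -0.0, 0.001]
contact_force: [-3.1, 2.1, 6.4]
opening: 0.456
finger_force: 25.5
```

Run:
```python
from h import *
s=telemetry.get_state(); print(np.degrees(s['qpos']).round(1),s['wrist_torque'].round(3))
rows([(.544,-.0663,.157,124)])
```

```text
[ -17.7    4.6  111.7    0.    63.6 -141.2] [0.374 0.514 0.057]
t 21.98 tcp [ 0.5452 -0.0681  0.1601] yyaw 123.47 open 0.456 F [-3.1  2.1  6.4] ff 25.505800545215607
[0.   0.22 0.31] [-0.   0.1 -0.5]
```

>>> arm_command(series=[0,0.1,-0.1,0,0,7,0.8,0,0,-0.1,0,0,14,0.8,0,0,-0.1,0,0,21,0.8,0,0,-0.1,0,0,28,0.8,0,0,-0.1,0,0,35,0.8,0,0,-0.1,0,0,42,0.8,0,0,-0.1,0,0,49,0.8,0,0,-0.1,0,0,56,0.8,0,0,-0.1,0,0,63,0.8,0,0,-0.1,0,0,70,0.8])

```text
time: 22.82
eef_pos: [0.5453, -0.0679, 0.1602]
tcp_rot: [0.316, 0.949, 0.0, 0.001]
contact_force: [-1.4, 2.0, 1.3]
opening: 0.456
finger_force: 26.1
```

Run:
```python
from h import *
for i in range(6):
    c=vision.read_camera('scene') if i else None
    s=telemetry.get_state(); print(s['wrist_torque'].round(3),s['contact_force'].round(1))
np.savez('s12.npz',**c)
rows([])
zs=np.arange(.155,.065,-.0025)
for nm,y,a,b in(('bar+',.013,.04,.12),('pad+x',.017,.045,.082),('padmid',.017,-.01,.04),('pad-x',.017,-.08,-.045)):
    p=[prof(load(k),y,a,b,zs).astype(int) for k in('s11','s12')]; print(nm); print(p[0]);print(p[1])
```

```text
[0.357 0.177 0.013] [-1.4  2.   1.3]
[ 0.137  0.182 -0.089] [-1.   1.1  3.2]
[ 0.239  0.215 -0.126] [-0.9  1.5  3.1]
[ 0.149  0.261 -0.04 ] [-0.7  0.4  3.7]
[ 0.254  0.219 -0.032] [-0.6  2.4  3.2]
[ 0.267  0.197 -0.008] [-1.9  0.8  4.1]
t 23.07 tcp [ 0.5453 -0.0683  0.1602] yyaw 53.6 open 0.456 F [-1.9  0.8  4.1] ff 26.272007524967194
bar+
[229 229 229 224 204 162 122 103  92  76  55  38  30  28  27  28  31  33
  36  40  45  53  61  65  62  55  47  45  51  61  73  86  97 104 106 108]
[233 232 226 205 165 126 106  96  81  59  42  34  30  26  26  27  30  32
  35  39  43  50  56  61  61  55  48  46  52  64  77  91 100 105 107 110]
pad+x
[229 222 196 151 115 100  88  68  46  29  21  16  14  14  15  15  14  14
  14  15  15  14  14  14  14  15  19  30  48  68  85  95  99 102 107 112]
[220 187 142 113 102  91  71  50  37  31  24  20  18  17  17  16  15  14
  13  13  13  14  15  15  15  17  24  37  55  74  87  93  98 104 111 116]
padmid
[ 96 107 108  97  90  92  92  86  80  79  81  83  81  79  74  66  53  37
  24  16  14  14  14  14  15  17  22  34  52  69  80  85  86  86  85  83]
[116 109 102  99  95  85  77  74  77  81  85  86  84  79  68  51  34  21
  15  14  14  15  15  16  18  25  39  58  75  87  95 101 105 101  93  88]
pad-x
[224 209 174 131 108 104 106 106 103  99  92  84  77  71  63  56  47  39
  32  26  20  17  15  15  17  24  39  64  93 116 130 132 130 127 125 122]
[111 106 108 112 117 122 125 125 119 112 106  99  90  80  71  63  57  49
  41  33  26  23  23  30  45  65  88 106 116 117 115 112 110 110 112 112]
```

>>> arm_command(series=[0.15,0.2,-0.1,0,0,7,0.8,0.15,0.2,-0.1,0,0,14,0.8,0.15,0.2,-0.1,0,0,21,0.8,0.15,0.2,-0.1,0,0,28,0.8,0.15,0.2,-0.1,0,0,35,0.8,0.15,0.2,-0.1,0,0,42,0.8,0.15,0.2,-0.1,0,0,49,0.8,0.15,0.2,-0.1,0,0,56,0.8,0.15,0.2,-0.1,0,0,63,0.8,0.15,0.2,-0.1,0,0,70,0.8])

```text
time: 23.9
eef_pos: [0.5461, -0.066, 0.1603]
tcp_rot: [0.803, 0.596, 0.001, 0.001]
contact_force: [4.5, 0.9, -1.1]
opening: 0.46
finger_force: 25.8
```

>>> arm_command(series=[0,0,0,0,0,7,0.8,0,0,0,0,0,14,0.8,0,0,0,0,0,21,0.8,0,0,0,0,0,28,0.8,0,0,0,0,0,35,0.8,0,0,0,0,0,42,0.8,0,0,0,0,0,49,0.8,0,0,0,0,0,56,0.8,0,0,0,0,0,63,0.8,0,0,0,0,0,70,0.8])

```text
time: 24.73
eef_pos: [0.5468, -0.0668, 0.1603]
tcp_rot: [1.0, 0.028, 0.003, 0.001]
contact_force: [4.9, -1.2, -2.2]
opening: 0.457
finger_force: 25.7
```

Run:
```python
from h import *
c=vision.read_camera('scene'); np.savez('s13.npz',**c)
rows([])
zs=np.arange(.155,.065,-.0025)
for nm,y,a,b in(('bar+',.013,.04,.12),('pad+x',.017,.045,.082),('padmid',.017,-.01,.04),('pad-x',.017,-.08,-.045)):
    p=[prof(load(k),y,a,b,zs).astype(int) for k in('s11','s13')]; print(nm); print(p[0]);print(p[1])
```

```text
t 24.78 tcp [ 0.5468 -0.0667  0.1603] yyaw -87.05 open 0.456 F [ 5.5 -1.8 -3.3] ff 25.69964826107025
bar+
[229 229 229 224 204 162 122 103  92  76  55  38  30  28  27  28  31  33
  36  40  45  53  61  65  62  55  47  45  51  61  73  86  97 104 106 108]
[233 234 232 220 189 144 115 106 103  94  77  57  42  35  32  29  29  31
  33  37  41  47  53  58  57  51  46  44  47  52  58  67  80  93 103 109]
pad+x
[229 222 196 151 115 100  88  68  46  29  21  16  14  14  15  15  14  14
  14  15  15  14  14  14  14  15  19  30  48  68  85  95  99 102 107 112]
[230 211 172 131 111 106 101  89  70  51  38  30  25  19  17  16  16  15
  15  15  14  14  15  16  17  16  16  17  23  37  56  76  93 101 105 110]
padmid
[ 96 107 108  97  90  92  92  86  80  79  81  83  81  79  74  66  53  37
  24  16  14  14  14  14  15  17  22  34  52  69  80  85  86  86  85  83]
[118 116 107  99  99  98  91  82  77  77  80  83  86  88  87  83  76  66
  52  35  21  15  15  15  15  16  17  22  33  50  68  83  90  92  90  87]
pad-x
[224 209 174 131 108 104 106 106 103  99  92  84  77  71  63  56  47  39
  32  26  20  17  15  15  17  24  39  64  93 116 130 132 130 127 125 122]
[142 127 113 107 108 112 117 122 124 123 116 108 101  95  87  78  69  63
  56  47  39  31  25  20  18  19  25  42  68  95 114 121 120 117 115 114]
```

>>> arm_command(series=[0,0,0,0,0,0,0.45,0,0,0,0,0,0,0.3,0,0,-3,0,0,0,0.3,0,0,-6,0,0,0,0.3,0,0,-9.4,0,0,0,0.3,-3,2.1,-9.4,0,0,0,0.3,-6,4.2,-9.4,0,0,0,0.3,-9,6.5,-9.4,0,0,0,0.3,-12,8.5,-9.4,0,0,0,0.3,-14.3,10.4,-9.4,0,0,0,0.3])

```text
time: 25.62
eef_pos: [0.4063, -0.1788, 0.2542]
tcp_rot: [1.0, 0.031, -0.0, 0.0]
contact_force: [0.3, -0.7, -0.1]
opening: 0.696
finger_force: 0.0
```

Run:
```python
from h import *
c=vision.read_camera('scene'); np.savez('s14.npz',**c)
t=vision.read_camera('top'); np.savez('t14.npz',**t)
rows([(.544,-.0663,.157,124)])
zs=np.arange(.155,.065,-.0025)
for nm,y,a,b in(('bar+',.013,.04,.12),('bar-',.013,-.08,-.03),('pad+x',.017,.045,.082),('padmid',.017,-.01,.04),('pad-x',.017,-.08,-.045)):
    p=[prof(load(k),y,a,b,zs).astype(int) for k in('s11','s14')]; print(nm); print(p[0]);print(p[1])
```

```text
t 25.72 tcp [ 0.406  -0.1802  0.2543] yyaw -86.72 open 0.701 F [-0.8  0.2 -0.1] ff 0.0
[ 14.44 -10.6    9.7 ] [ 1.000e-01 -1.000e-01  1.493e+02]
bar+
[229 229 229 224 204 162 122 103  92  76  55  38  30  28  27  28  31  33
  36  40  45  53  61  65  62  55  47  45  51  61  73  86  97 104 106 108]
[229 230 227 215 184 140 111 102  99  90  73  54  40  34  31  29  27  28
  31  34  39  45  52  56  55  49  43  41  45  50  56  65  78  90 100 105]
bar-
[205 204 203 193 167 131 108 101  96  87  76  67  59  53  47  43  37  32
  26  21  17  15  15  15  14  14  16  20  30  50  75  98 112 117 116 113]
[206 199 180 148 117 104 105 108 108 103  94  84  76  69  63  58  52  46
  40  35  31  25  20  16  15  14  15  15  19  30  49  72  91 104 108 106]
pad+x
[229 222 196 151 115 100  88  68  46  29  21  16  14  14  15  15  14  14
  14  15  15  14  14  14  14  15  19  30  48  68  85  95  99 102 107 112]
[225 207 168 127 107 102  97  85  66  48  36  29  24  19  16  15  14  13
  14  15  15  14  13  13  14  14  15  17  23  36  55  74  90  98 101 106]
padmid
[ 96 107 108  97  90  92  92  86  80  79  81  83  81  79  74  66  53  37
  24  16  14  14  14  14  15  17  22  34  52  69  80  85  86  86  85  83]
[ 97 101  96  90  92  93  87  79  74  74  76  78  81  83  83  80  74  64
  50  33  21  15  14  14  14  14  15  20  30  46  64  79  86  88  87  84]
pad-x
[224 209 174 131 108 104 106 106 103  99  92  84  77  71  63  56  47  39
  32  26  20  17  15  15  17  24  39  64  93 116 130 132 130 127 125 122]
[193 151 117 103 104 109 114 119 120 118 112 105  98  91  84  75  67  60
  53  45  37  30  24  20  17  18  24  39  64  90 109 116 116 114 112 110]
```

```bash
cat >> h.py <<'E'
def mark(im):
    c=load(im); g=cv2.cvtColor(c['color'],cv2.COLOR_BGR2GRAY).astype(float)
    sub=cv2.resize(g[170:198,258:294],None,fx=1,fy=1); 
    for r in sub: print(' '.join('%3d'%k for k in r))
E
python3 - <<'E'
from h import *
for k in('t11','t14'): print(k); mark(k)
E
```

```text
t11
134 136 137 144 213 125 212 133 123  79  39 123 245 245 246 245 245 246 246 246 107 211 217 216 123 140 142 141 140 140 140 141 140 140 140 140
139 140 140 124 212 123 212 135 123  78  41 100 247 245 246 245 245 246 245 243 105 211 216 216 124 144 147 146 145 145 145 146 146 144 145 142
144 144 143 119 212 123 212 135 124  77  38  78 247 245 245 246 245 246 245 244  82 211 216 217 145 142 148 147 149 148 148 149 149 149 150 150
152 151 151 106 212 136 187 132 124  96  43  71 247 246 245 245 245 246 246 246 124 212 215 219 130 141 145 143 143 142 141 142 145 148 148 149
157 157 157 102 218 138 181 132 127  86  42  64 248 246 246 246 245 246 246 246 114 211 216 219 131 147 149 148 147 148 147 149 148 145 146 147
155 155 153  96 217 139 182 206 104  65  38  52 249 246 245 220 225 226 219 245 103 212 215 216 140 148 148 148 149 147 147 148 146 144 143 143
152 151 151 111 216 139 182 214 101  82  41  47 247 190 122  93  95  97  91 142  86 211 215 214 157 150 149 148 150 148 147 147 146 146 147 145
144 144 143 116 150 131 152 213 107 111  45  37 143  77  49  46  45  46  45  55  53 147 
[... 6271 characters left out ...]
 130 130 185 216 120 155  73  40 104 163 153 153 156 156 158 157 158 176 216 220 160 143 141 140 139 138 140 139 138 139 144
147 146 147 145 122 131 129 185 216 117 161  76  39  70 161 156 154 153 157 157 156 161 130 214 219 167 145 142 143 142 141 140 139 140 139 138
141 141 140 141 109 209 137 153 215 118 102  70  39  58 161 155 154 154 156 158 156 162 125 215 219 179 143 140 141 140 140 141 139 137 139 136
144 145 144 144 118 216 138 147 215 106  63  66  37  55 158 156 154 155 155 156 156 241 169 215 220 192 145 141 141 142 140 140 139 139 139 137
148 146 146 144 117 217 138 160 215 116  65  61  38  47 158 158 154 156 154 157 157 246 184 216 218 190 142 139 139 145 145 144 146 146 147 146
```

>>> arm_command(series=[1,0,0,0,0,-7,0.3,2,0,0,0,0,-14,0.3,3,0,0,0,0,-21,0.3,4,0,0,0,0,-28,0.3,4,0,0,0,0,-35,0.3,4,0,0,0,0,-42,0.3,4,0,0,0,0,-49,0.3,4,0,0,0,0,-56,0.3,4,0,0,0,0,-63,0.3,4,0,0,0,0,-70,0.3])

```text
time: 26.55
eef_pos: [0.4487, -0.1753, 0.2541]
tcp_rot: [0.799, 0.601, -0.0, -0.0]
contact_force: [0.6, 0.1, 0.5]
opening: 0.701
finger_force: 0.0
```

>>> arm_command(series=[0,0,0,0,0,-7,0.3,0,0,0,0,0,-14,0.3,0,0,0,0,0,-21,0.3,0,0,0,0,0,-28,0.3,0,0,0,0,0,-35,0.3,0,0,0,0,0,-42,0.3,0,0,0,0,0,-49,0.3,0,0,0,0,0,-56,0.3,0,0,0,0,0,-63,0.3,0,0,0,0,0,-70,0.3])

```text
time: 27.38
eef_pos: [0.4486, -0.1752, 0.2541]
tcp_rot: [0.31, 0.951, 0.0, -0.0]
contact_force: [0.6, -0.0, -0.6]
opening: 0.697
finger_force: 0.0
```

>>> arm_command(series=[0,0,0,0,0,-7,0.3,0,0,0,0,0,-14,0.3,0,0,0,0,0,-21,0.3,0,0,0,0,0,-28,0.3,0,0,0,0,0,-35,0.3,0,0,0,0,0,-42,0.3,0,0,0,0,0,-49,0.3,0,0,0,0,0,-56,0.3,0,0,0,0,0,-63,0.3,0,0,0,0,0,-68,0.3])

```text
time: 28.22
eef_pos: [0.4486, -0.1752, 0.2541]
tcp_rot: [-0.275, 0.962, 0.0, -0.0]
contact_force: [-0.3, -0.9, 0.9]
opening: 0.701
finger_force: 0.0
```

Run:
```python
from h import *
rows([(.5455,-.0665,.158,121.5)])
```

```text
t 28.22 tcp [ 0.4486 -0.1752  0.2541] yyaw 121.9 open 0.701 F [-0.3 -0.9  0.9] ff 0.0
[-13.97   4.11   9.61] [ 0.  -0.   0.4]
```

>>> arm_command(series=[-3.5,1,0,0,0,0,0.3,-7,2,0,0,0,0,0.3,-10.5,3,0,0,0,0,0.3,-13.9,4,0,0,0,0,0.3,-13.9,4,2,0,0,0,0.3,-13.9,4,4,0,0,0,0.3,-13.9,4,6,0,0,0,0.3,-13.9,4,8,0,0,0,0.3,-13.9,4,9.5,0,0,0,0.3,-13.9,4,9.5,0,0,0,0.3])

```text
time: 29.05
eef_pos: [0.5437, -0.0676, 0.155]
tcp_rot: [-0.272, 0.962, 0.002, -0.003]
contact_force: [-1.2, -0.4, -0.9]
opening: 0.701
finger_force: 0.0
```

>>> arm_command(series=[0,0,0,0,0,0,0.3,0,0,0,0,0,0,0.4,0,0,0,0,0,0,0.5,0,0,0,0,0,0,0.8,0,0,0,0,0,0,0.8,0,0,0,0,0,0,0.8], force=30)

```text
time: 29.55
eef_pos: [0.5463, -0.0687, 0.1612]
tcp_rot: [-0.271, 0.963, 0.0, 0.001]
contact_force: [-2.9, 2.5, 6.0]
opening: 0.454
finger_force: 30.5
```

Run:
```python
from h import *
s=telemetry.get_state(); p=s['eef_pos']; rows([(p[0],p[1]+.004,p[2],122)])
```

```text
t 29.55 tcp [ 0.5463 -0.0687  0.1612] yyaw 121.48 open 0.454 F [-2.9  2.5  6. ] ff 30.51707535982132
[-0.21  0.34  0.  ] [ 0.   0.1 -0.5]
```

Turn 150°, with a slight +y bias to keep the bar on its stop.

>>> arm_command(series=[-0.2,0.3,0,0,0,7,0.8,-0.2,0.3,0,0,0,14,0.8,-0.2,0.3,0,0,0,21,0.8,-0.2,0.3,0,0,0,28,0.8,-0.2,0.3,0,0,0,35,0.8,-0.2,0.3,0,0,0,42,0.8,-0.2,0.3,0,0,0,49,0.8,-0.2,0.3,0,0,0,56,0.8,-0.2,0.3,0,0,0,63,0.8,-0.2,0.3,0,0,0,70,0.8])

```text
time: 30.38
eef_pos: [0.5461, -0.0666, 0.1612]
tcp_rot: [0.332, 0.943, -0.001, 0.0]
contact_force: [-5.3, -1.0, 6.2]
opening: 0.46
finger_force: 30.5
```

>>> arm_command(series=[0,0,0,0,0,7,0.8,0,0,0,0,0,14,0.8,0,0,0,0,0,21,0.8,0,0,0,0,0,28,0.8,0,0,0,0,0,35,0.8,0,0,0,0,0,42,0.8,0,0,0,0,0,49,0.8,0,0,0,0,0,56,0.8,0,0,0,0,0,63,0.8,0,0,0,0,0,70,0.8])

```text
time: 31.22
eef_pos: [0.5459, -0.0666, 0.1612]
tcp_rot: [0.813, 0.582, -0.001, 0.001]
contact_force: [-4.7, -1.4, 7.4]
opening: 0.455
finger_force: 30.6
```

>>> arm_command(series=[0,0,0,0,0,7,0.8,0,0,0,0,0,10,0.8,0,0,0,0,0,10,0.8])

```text
time: 31.47
eef_pos: [0.5459, -0.0667, 0.1612]
tcp_rot: [0.86, 0.51, -0.001, 0.001]
contact_force: [-4.4, -1.8, 6.6]
opening: 0.452
finger_force: 30.6
```

```bash
cat >> h.py <<'E'
def cmp(a,b):
    "apparent z (mm) of the level-50 crossings at pad bottom, and bar top edge, per image"
    zs=np.arange(.160,.060,-.0005)
    for nm,y,x0,x1,lv,lo,hi in(('bar+',.013,.04,.12,160,.13,.16),('bar-',.013,-.08,-.03,150,.13,.16),('pad+x',.017,.045,.082,50,.07,.097),('padmid',.017,-.01,.04,50,.07,.097),('pad-x',.017,-.08,-.045,70,.07,.097),('pad-b',.013,-.08,-.03,50,.07,.097)):
        o=[]
        for k in(a,b):
            p=prof(load(k),y,x0,x1,zs); m=(zs>lo)&(zs<hi); p,z=p[m],zs[m]
            i=np.where(np.diff(np.sign(p-lv)))[0]; o.append([round(float(z[j])*1000,1) for j in i])
        print(nm,o)
E
python3 - <<'E'
from h import *
c=vision.read_camera('scene'); np.savez('s15.npz',**c)
rows([]); print(telemetry.get_state()['wrist_torque'])
cmp('s13','s15'); cmp('s11','s14')
E
```

```text
t 31.52 tcp [ 0.5459 -0.0667  0.1612] yyaw -28.54 open 0.457 F [-5.  -1.   6.6] ff 30.62180668115616
[-0.17130159  0.95960309 -0.08166735]
bar+ [[143.5], [143.5]]
bar- [[], []]
pad+x [[81.0], [81.0]]
padmid [[83.0], [82.5]]
pad-x [[85.0], [83.5]]
pad-b [[80.5], [79.5]]
bar+ [[142.5], [144.0]]
bar- [[144.0], [148.0]]
pad+x [[85.0], [81.0]]
padmid [[85.5], [82.5]]
pad-x [[87.5], [84.5]]
pad-b [[83.0], [80.0]]
```

>>> arm_command(series=[0,0,0,0,0,6,0.8,0,0,0,0,0,12,0.8,0,0,0,0,0,16,0.8,0,0,0,0,0,16,0.8,0,0,0,0,0,16,0.5,0,0,0,0,0,16,0.3,0,0,-3,0,0,16,0.3,0,0,-6,0,0,16,0.3,0,0,-9.4,0,0,16,0.3,0,0,-9.4,0,0,16,0.3])

```text
time: 32.35
eef_pos: [0.5501, -0.0666, 0.2618]
tcp_rot: [0.922, 0.387, 0.006, 0.005]
contact_force: [1.2, -0.4, 0.9]
opening: 0.7
finger_force: 0.0
```

Run:
```python
from h import *
rows([(.406,-.178,.254,-86.7)])
```

```text
t 32.35 tcp [ 0.5501 -0.0666  0.2618] yyaw -44.52 open 0.7 F [ 1.2 -0.4  0.9] ff 0.0
[-18.05  -2.47   0.62] [ 0.6 -0.7 42.2]
```

>>> arm_command(series=[-3.5,-0.4,0,0,0,6,0.3,-7,-0.9,0,0,0,12,0.3,-10.5,-1.4,0,0,0,18,0.3,-14,-1.9,0,0,0,25,0.3,-17,-2.4,0,0,0,32,0.3,-17.6,-2.4,0,0,0,38,0.3,-17.6,-2.4,0,0,0,42,0.3,-17.6,-2.4,0,0,0,42,0.3])

```text
time: 33.02
eef_pos: [0.4054, -0.1748, 0.2535]
tcp_rot: [1.0, 0.029, 0.001, 0.001]
contact_force: [0.4, 0.1, 0.0]
opening: 0.702
finger_force: 0.0
```

Run:
```python
from h import *
c=vision.read_camera('scene'); np.savez('s16.npz',**c)
t=vision.read_camera('top'); np.savez('t16.npz',**t)
rows([]); cmp('s11','s16'); cmp('s14','s16')
g=cv2.cvtColor(t['color'],cv2.COLOR_BGR2GRAY)
for r in g[176:192,266:284]: print(' '.join('%3d'%k for k in r))
s=c['color']; tt=t['color']
cv2.imwrite('pics/v16.png',np.hstack([cv2.resize(tt[120:240,240:320],None,fx=5,fy=5,interpolation=2),cv2.resize(s[130:250,180:260],None,fx=5,fy=5,interpolation=2)]))
```

```text
t 33.12 tcp [ 0.4058 -0.1743  0.2534] yyaw -86.43 open 0.699 F [ 1.3 -0.2  0.4] ff 0.0
bar+ [[142.5], [143.5]]
bar- [[144.0], [147.5]]
pad+x [[85.0], [80.5]]
padmid [[85.5], [82.0]]
pad-x [[87.5], [84.0]]
pad-b [[83.0], [79.5]]
bar+ [[144.0], [143.5]]
bar- [[148.0], [147.5]]
pad+x [[81.0], [80.5]]
padmid [[82.5], [82.0]]
pad-x [[84.5], [84.0]]
pad-b [[80.0], [79.5]]
101 108  52  35 197 245 187 122  96  94  98 118 116 212 215 215 158 149
107 115  55  38 130 120  75  49  47  45  45  45  53  95 175 217 166 154
126 134  56  51  62  47  44  48  47  45  46  45  44  45  75 219 175 157
 92 118  71  44  45  45  47  44  45  45  46  45  45  43  44 152 176 154
102 129  73  44  45  44  46  46 108 184 152  55  45  44  47  64 178 152
105  95  67 141 145 144 145 128 190 202 198 117  51  44  45  44 172 154
107  71  50 237 240 217 216 188 203 204 204 125  51  44  44  45 174 155
118  68  45 114 119 100  98  85 175 206 180  74  45  45  46  43 219 162
119  68  47  41  44  45  45  43  76  94  79  47  45  45  46  77 225 165
132  91  65  35  45  45  44  46  44  46  46  46  45  45  46  71 216 155
133 120  83  34  37  44  44  45  47  44  45  46  43  46  38 204 220 152
134 126 121  44  31  36  44  45  44  47  45  44  46  38 156 216 222 122
136 126 111  45  46  47  34  34  38  41  39  36  33  51 209 218 222 121
137  87  79  40  66 144  81  51  34  34  33  77 107 110 214 218 224 151
210 106  95  40  69 139 150 144 144 143 146 150 152 130 214 217 224 139
216 129 119  54  60 126 157 155 154 154 155 160 158 156 215 216 220 137
```

View pics/v16.png

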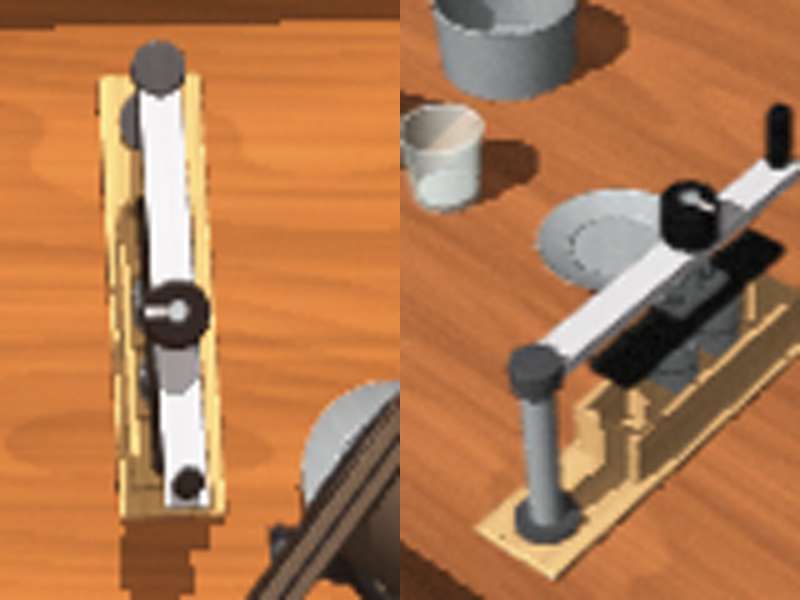

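```bash
python3 -c "
from plant import ctrl; print(ctrl.sign_off())"
```

```text
the job is handed in; nothing more can be done
None
```

I stowed the two canisters I found in the two middle compartments and swung the arm back over the row, about 0.01 rad from its stop. I turned the knob an estimated 5.5–6.6 mm past touching (target 6 mm, read from the pictures) and handed the job in; sign-off gave no verdict.

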